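Scoop hot marbles from the cooling rail into annealing cups

ROBOT

A 6-joint arm with a two-finger parallel gripper is mounted at the origin on the work surface. World frame = base frame: x ahead of the robot, y to its left, z up, the work surface at z = 0. Lengths are in m, angles in degrees, forces in N, time in s.
With the tool pointing down it reaches from about 0.4 to 0.825 m from the base axis. Payload 7 kg.
Tool frame: the origin (TCP) lies on the mounting face of the last link; the fingertips stand 178 mm ahead of it and the grasp point (between the pads) lies 159 mm ahead of it (ctrl.tip_extent is the distance from the TCP to the fingertips, in m); z points along the fingers, y is the direction in which the jaws open and shut (so a half turn about z gives the same grasp; the last joint's range is limited). The gripper opens to 88 mm and grips with 3 to 60 N. Pads are 19 mm wide; open, the fingers measure 130 mm over their backs; the gripper's body (78 mm by 193 mm) begins 47 mm behind the grasp point.
Start: joints at [-59.124, 20.546, 0.682, 0, -70.136, -16.507], TCP at [0.167, -0.654, 0.405] pointing down, gripper open.
Joint ranges: [-176.03, 176.03], [-82.01, 121.73], [-58.28, 71.71], [-173.87, 95.51], [-174.79, -0.11], [-173.66, 173.66]. Speed limits (degrees/s): [136.94, 136.94, 172.46, 180, 180, 180].

INTERFACE

Orientations are given as [roll, pitch, yaw] about the fixed x, y, z axes, in that order (R = Rz(yaw) Ry(pitch) Rx(roll)).
In Python, from plant import ctrl gives the robot as it stands. The module is installed in compiled form; this text tells all that it offers.
- The arm moves only by the tool carry_out, never from a script. Its argument "moves" is text: rows parted by semicolons, each of 7 numbers parted by spaces: the finger opening in m, from 0 to 0.0876, then the shift along the tool's x, y, z in m, then the turn, a rotation vector about the tool's x, y, z in rad. A call has 1 to 20 rows; each row is the pose to reach, as a shift and turn from the pose commanded when the call began, along the tool's axes at that moment; what a row does not reach only later rows make up. A row lasts 1/10 s, in which the tool goes at most 50 mm and 8.59 degrees, less where a joint would pass 70% of its speed; a pose out of reach is approached as far as the arm can. A call with a gripper value outside its range is refused whole. The fingers move at their own pace and stop on an object; the grip force is fixed at half the most. Time passes only in rows, so rows that repeat a pose let the fingers close. It gives the time, the measured TCP pose, the force and the opening at its end, in the units of the state.
- ctrl.get_obs(): the state, without advancing time (a new reading comes with each control period).
- ctrl.snapshot(name): name is "scene" or "top" or "wrist"; returns a dict with "image" (400x640x3 uint8, red, green, blue), "K" (3x3 intrinsics, pixels), "R" (3x3) and "t" (3): a world point X has camera coordinates R X + t. Camera axes: x right, y down, z forward; pixel columns grow to the right and rows downward; lengths in m; the calibration is good to about 2 mm. The wrist camera is an equidistant fisheye: a pixel r from the principal point sees the ray r / f radians off the axis. A picture is of the moment at which its call begins. There is no depth.
- ctrl.close_job(): hands the job in, once; it reports no verdict.
Trained networks look in a picture, given as the dict that the camera call returned (one of the last four; its "shot" number tells which), for a name from the list of things; names that differ only in an ending like _2 or _b are one class to them, and where a whole thing is asked for, a point or a joint stands for the part that bears it (a point fixed in the world has none). Each returns a list of dicts, best first, with "confidence" (0 to 1); they miss things now and then, are a little off and sometimes report something else, mostly with a low value. They report only what shows in the picture. A call takes as long as a camera call. They do not tell look-alikes from the thing itself.
- ctrl.recognise(picture, label): "extent" ([left, top, right, bottom] in pixels, round what is visible of it).
- ctrl.trace(picture, label): "region" (400x640 bool, what is visible of it) and "extent" ([left, top, right, bottom] in pixels, round what is visible of it).
- ctrl.mark_of(picture, label): "at" ([row, column] in pixels: a listed point, or the origin of a listed thing).
The state is a dict: "clock": time; "joint_pos": joint angles; "qvel": joint speeds; "tau": joint torques, N m; "tool_pos": TCP position; "orientation": TCP orientation; "force": force on the tool from outside, world axes, zero at the start; "moment": the same for the moment, N m; "opening": finger opening in m.
Only numpy, scipy, OpenCV 4.12 (cv2) and the standard library are available. Lean on these libraries where they do the work, as an engineer would, in place of code of your own. Each camera call takes 0.05 s, during which the arm holds its last target.

TASK

The glass marbles in the cooling rail are still too hot to touch: using the scoop, take them one at a time and tip one into each of the two empty annealing cups, leaving the third marble in the rail. Don't ram the scoop into the ceramic rail, leave the cups and everything else standing where they are, and at the end hang the scoop back upright in the fork of its stand.

Things in the scene. Friction and masses are not known exactly. Their poses are not given: they have to be found in the camera images.
- scoop: Single-marble steel scoop with wooden grip, about 120 g, hanging upright in its stand's fork at the start. Origin: on the flat underside below the pocket; z up the handle; nose along its -x. Underside: a tongue 12 mm wide, 2.4 mm thick. Behind the pocket, at x = 17 mm, rise an 8 mm shaft, the collar and the grip. It is 135 mm tall, 33 mm wide at the head.
- scoop_tip (a point): Middle of the front edge of the scoop's lip, on the underside: (-13.5, 0, 0) mm in the scoop's frame. The edge is 1.5 mm thick; the lip ramps up from it to a 3.8 mm high crest at x = -5 mm. With a marble in the pocket the edge reaches under the next one in the row: draw the scoop back up the channel before lifting, or it tosses that one out.
- scoop_pocket (a point): Centre of a carried marble: (1, 0, 12.5) mm in the scoop's frame. Pocket: floor at z = 2.4, behind the crest; rear wall at x = 11 (to z = 20); cheeks 28 mm apart standing only from z = 10 to 20, so they pass over the rail's bars. It holds one marble. Level or nose-up it keeps it; with the nose tipped down by more than about 35 degrees the marble rolls out over the lip.
- scoop_collar (a point): Centre of the underside of the scoop's square collar (30 x 30 x 4 mm): (17, 0, 85) mm in the scoop's frame.
- scoop_grip (a point): Middle of the scoop's wooden grip, an upright square bar 18 x 18 mm, 46 mm tall, from z = 89 to 135 mm: (17, 0, 112) mm in the scoop's frame.
- stand: Fixed stand, origin on the bench under stand_slot: base plate 10 mm high, post at x = 58 mm, and a fork of two level prongs, tops 115 mm up, running along x from the post to their free ends at x = -25 mm; the slot between them is 16 mm wide. The scoop hangs on it by its collar, shaft in the slot, nose along -x, underside 30 mm up. Lift it 5 mm and draw it out along -x.
- stand_slot (a point): Point between the prongs, level with their tops, 115 mm above the bench: where the centre of the collar's underside belongs.
- rail: Fixed white ceramic cooling rail: straight channel along x, 130 mm long, 24 mm wide between side bars 13 mm wide and 7 mm high. Its floor slopes down 4 degrees towards -x, to a 30 mm high end wall; the +x end is open. Origin on the bench below the channel's middle, where the floor is 18 mm up. Marbles lie in single file against the end wall and roll back to it.
- rail_stop (a point): Foot of the end wall: the low end of the channel floor, on its centre line (65 mm down the slope from the middle).
- marble_1: Dark blue glass marble, 20 mm across, 10.5 g, slippery; origin at its centre; its own axes turn as it rolls. Number 1 in the rail counted from the end wall.
- marble_2: Dark blue glass marble, 20 mm across, 10.5 g, slippery; origin at its centre; its own axes turn as it rolls. Number 2 in the rail counted from the end wall.
- marble_3: Dark blue glass marble, 20 mm across, 10.5 g, slippery; origin at its centre; its own axes turn as it rolls. Number 3 in the rail counted from the end wall: the one to reach first from the open end.
- cup_a: Loose white ceramic annealing cup, round, 56 mm across and 28 mm high, walls 4 mm, inner floor 6 mm up, about 0.2 kg; origin: centre of its underside. Empty at the start.
- cup_b: Loose white ceramic annealing cup, round, 56 mm across and 28 mm high, walls 4 mm, inner floor 6 mm up, about 0.2 kg; origin: centre of its underside. Empty at the start.
- cup_c: Loose white ceramic annealing cup, round, 56 mm across and 28 mm high, walls 4 mm, inner floor 6 mm up, about 0.2 kg; origin: centre of its underside. Already holds a marble at the start.
- marble_0: The like marble, 20 mm, that already lies in cup_c.
- mug: White mug, 80 mm across, 88 mm high; origin: centre of underside. Bystander, leave it where it is.
- mould: Graphite block 60 x 70 x 22 mm; origin: centre of underside. Bystander, leave it where it is.
- paddle: Graphite paddle with a wooden handle, 180 mm long along its x, lying flat, 12 mm high. Bystander, leave it where it is.
- tweezers: Steel tweezers 130 mm long along their x, 8 mm high, lying. Bystander, leave it where it is.
- jar: Closed amber glass jar, 60 mm across, 100 mm high. Bystander, leave it where it is.
- jig: Brass jig, 44 mm across, 45 mm high. Bystander, leave it where it is.
There are look-alikes about, which are no part of the job. Several things have the shape of the scoop; the one meant has the colours described above.

How it is judged:
By the outcome, as a careful person would: the job done as asked, in the order asked, and still so for the second after the job is handed in, with the robot touching nothing.
It also fails if it takes over 72 s, if anything falls off the work surface, if the arm or the gripper's body presses on something with over 40 N, if the wrist force passes 120 N, or if a joint passes its speed limit or range.

## Working session

There is one attempt and no reset: what is moved stays moved. The work goes in short steps, Python scripts to look and compute and a tool call to move; the robot and the scene stay as the last step left them, time stands still between calls to the robot, and variables do not carry over. Pictures are saved under pics/ and viewed, and the job is handed in when it is done.

Besides the shell and the picture viewer there is one more tool, called as a command line: name --argument value ..., lists and objects as JSON in quotes. carry_out: Moves the arm, as the interface text tells. Its arguments: {"type":"object","properties":{"moves":{"type":"string"}},"required":["moves"]}

```bash
ls; mkdir -p pics; python3 - <<'E'
from plant import ctrl
import cv2,pickle
o=ctrl.get_obs()
for k,v in o.items(): print(k,v)
for n in ["scene","top","wrist"]:
    s=ctrl.snapshot(n); cv2.imwrite(f"pics/{n}0.png",s["image"][:,:,::-1]); pickle.dump(s,open(f"pics/{n}0.pkl","wb"))
    print(n,s["K"],s["R"],s["t"],s.keys())
E
```

```text
pics
clock 0.0
joint_pos [-5.91216168e+01  2.05902206e+01  6.34614604e-01 -2.05987278e-02
 -7.01355259e+01 -1.65063049e+01]
qvel [ 0.00951147  0.04263821 -0.02609073  0.01182848  0.04162222  0.04510211]
tau [ 1.90600549e-03 -5.82723534e+01  2.93068510e+01  6.99744433e+00
  7.15629256e-03 -2.54959814e-04]
tool_pos [ 0.16749292 -0.653689    0.40374104]
orientation [ 1.79907122e+02 -7.32880528e-03 -1.65634930e+02]
force [-0.12729371  0.49128688 -0.02377204]
moment [-0.00123554 -0.00211274  0.00756816]
opening 0.08809996199970456
scene [[420.98217182   0.         327.22761891]
 [  0.         420.98217182 203.78685047]
 [  0.           0.           1.        ]] [[ 0.51325537  0.85807087 -0.0168314 ]
 [ 0.69148474 -0.42506905 -0.58409345]
 [-0.50834808  0.28815045 -0.81151189]] [-0.20078709 -0.34549449  1.50628764] dict_keys(['image', 'K', 'R', 't', 'shot'])
top [[479.96762665   0.         322.77019328]
 [  0.         479.96762665 194.4859921 ]
 [  0.           0.           1.        ]] [[ 0.00255115 -0.9998693   0.01596477]
 [-0.98717316 -0.00506663 -0.15957278]
 [ 0.15963281 -0.0153529  -0.98705707]] [-0.10551559  0.55945179  1.53191069] dict_keys(['image', 'K', 'R', 't', 'shot'])
wrist [[309.70691629   0.         322.0068575 ]
 [  0.         309.70691629 197.83633156]
 [  0.           0.           1.        ]] [[-0.24820586  0.96870388  0.0025774 ]
 [ 0.92557452  0.23636828  0.29570566]
 [ 0.28584201  0.07578145 -0.95527562]] [ 0.67359632 -0.03689873  0.39294251] dict_keys(['image', 'K', 'R', 't', 'shot'])
```

View pics/scene0.png

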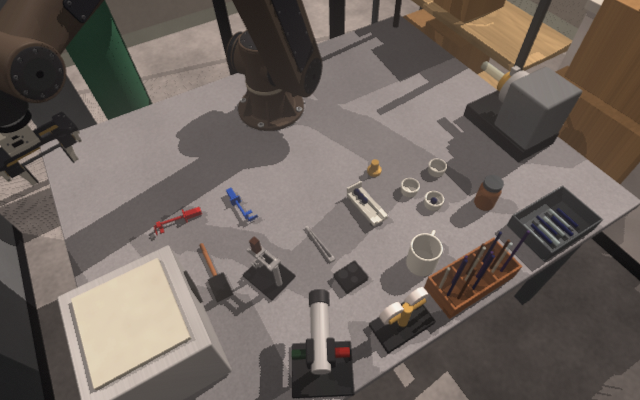

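View pics/top0.png

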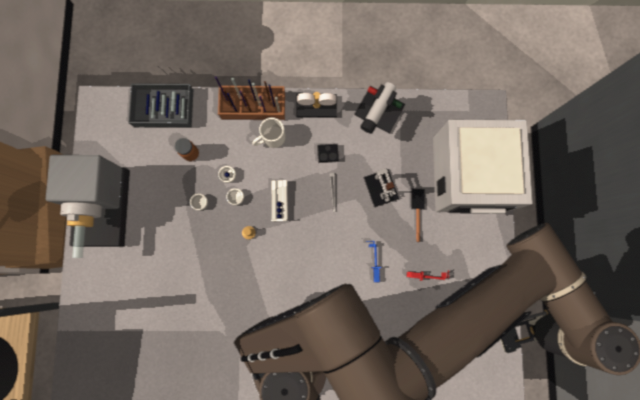

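View pics/wrist0.png

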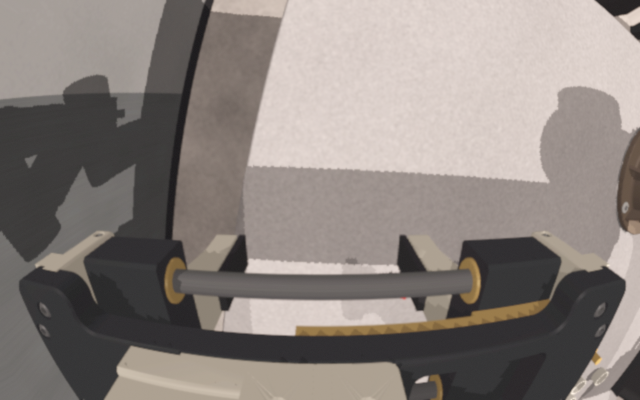

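```bash
cat > h.py <<'E'
import numpy as np,cv2,pickle
from plant import ctrl
def crop(s,x0,y0,x1,y1,name,f=6):
    im=s["image"][y0:y1,x0:x1,::-1]; cv2.imwrite("pics/"+name,cv2.resize(im,None,fx=f,fy=f,interpolation=cv2.INTER_CUBIC))
def proj(s,X):
    c=s["R"]@np.asarray(X,float)+s["t"]; p=s["K"]@c; return p[:2]/p[2]
def ray(s,uv):
    d=s["R"].T@np.linalg.inv(s["K"])@np.array([uv[0],uv[1],1.]); return -s["R"].T@s["t"],d
def atz(s,uv,z):
    c,d=ray(s,uv); return c+d*(z-c[2])/d[2]
def tri(ss,uvs):
    A=np.zeros((3,3));b=np.zeros(3)
    for s,uv in zip(ss,uvs):
        c,d=ray(s,uv);d=d/np.linalg.norm(d);P=np.eye(3)-np.outer(d,d);A+=P;b+=P@c
    return np.linalg.solve(A,b)
E
python3 - <<'E'
from h import *
S={n:pickle.load(open(f"pics/{n}0.pkl","rb")) for n in["scene","top"]}
crop(S["scene"],225,225,345,305,"c1.png")
crop(S["scene"],340,145,450,235,"c2.png")
crop(S["top"],180,120,300,220,"c3.png")
crop(S["top"],340,150,440,220,"c4.png")
s=ctrl.snapshot("scene");t=ctrl.snapshot("top")
for n in ["scoop","scoop_tip","scoop_collar","scoop_grip","stand","stand_slot","rail","rail_stop","marble_1","cup_a","jig","jar"]:
    for nm,q in (("scene",s),("top",t)):
        print(n,nm,[(np.round(m["at"][::-1],1).tolist(),round(m["confidence"],2)) for m in ctrl.mark_of(q,n)][:8])
E
```

```text
scoop scene [([250.6, 218.2], 0.81), ([152.7, 232.1], 0.81), ([260.5, 259.0], 0.54)]
scoop top [([370.1, 239.4], 0.69), ([386.1, 196.3], 0.63), ([450.2, 275.0], 0.58), ([277.9, 203.7], 0.22)]
scoop_tip scene [([156.8, 230.3], 0.78), ([257.2, 218.6], 0.59), ([254.7, 261.2], 0.53)]
scoop_tip top [([449.9, 269.4], 0.68), ([388.8, 203.1], 0.66), ([364.1, 240.8], 0.49)]
scoop_collar scene [([261.5, 251.2], 0.75), ([233.1, 201.4], 0.65), ([181.1, 217.6], 0.54)]
scoop_collar top [([377.3, 267.6], 0.72), ([420.4, 276.5], 0.65), ([389.6, 187.5], 0.64)]
scoop_grip scene [([195.7, 214.0], 0.88), ([231.1, 195.7], 0.82), ([254.0, 246.0], 0.59)]
scoop_grip top [([374.9, 276.8], 0.59), ([387.5, 187.9], 0.47), ([417.5, 273.5], 0.45)]
stand scene [([263.5, 270.0], 0.68)]
stand top [([385.7, 196.6], 0.86)]
stand_slot scene [([255.0, 249.1], 0.72)]
stand_slot top [([387.2, 184.6], 0.59), ([225.8, 176.4], 0.2)]
rail scene [([368.1, 209.9], 0.83)]
rail top [([277.8, 202.1], 0.88)]
rail_stop scene [([351.9, 193.8], 0.66)]
rail_stop top [([278.0, 220.5], 0.84), ([386.6, 201.6], 0.67)]
marble_1 scene [([262.0, 271.9], 0.63), ([432.3, 202.1], 0.62), ([357.8, 195.6], 0.52), ([358.5, 188.8], 0.5)]
marble_1 top [([278.0, 217.8], 0.44), ([226.8, 174.6], 0.39), ([281.4, 212.3], 0.38), ([226.9, 177.0], 0.38)]
cup_a scene [([432.6, 204.5], 0.67), ([435.3, 168.8], 0.59), ([408.4, 190.1], 0.54), ([365.1, 199.8], 0.48)]
cup_a top [([200.4, 203.9], 0.77), ([228.0, 176.5], 0.59), ([234.4, 195.5], 0.51)]
jig scene [([376.2, 170.3], 0.68)]
jig top [([190.8, 154.6], 0.66), ([247.4, 234.0], 0.53)]
jar scene [([257.2, 263.2], 0.18)]
jar top [([192.5, 152.7], 0.87)]
```

View pics/c1.png

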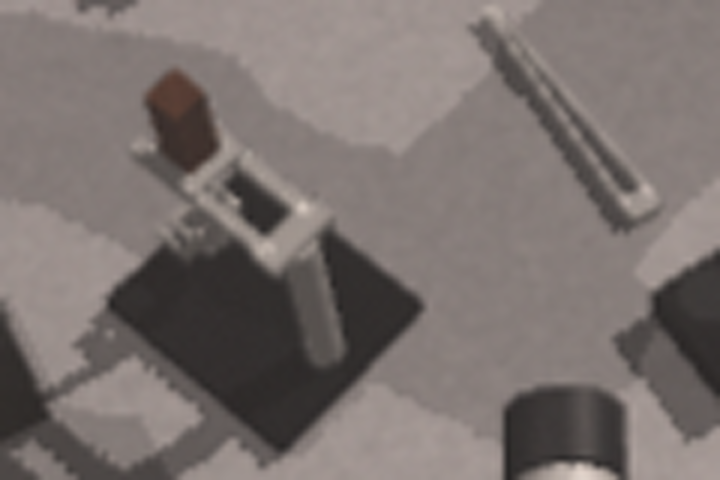

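View pics/c2.png

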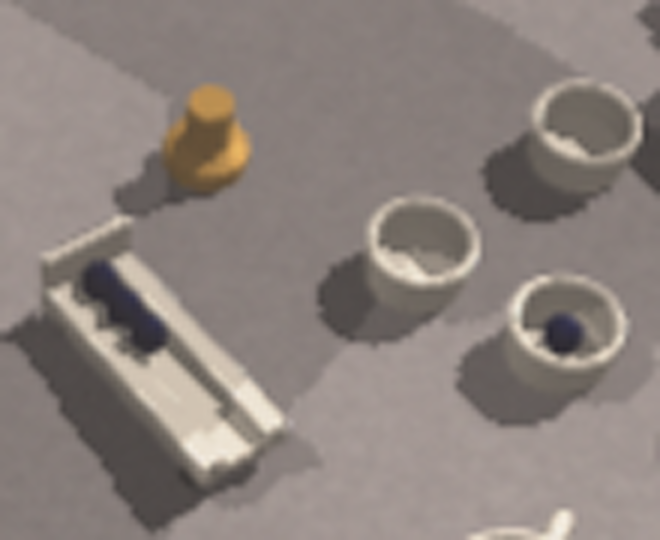

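View pics/c3.png

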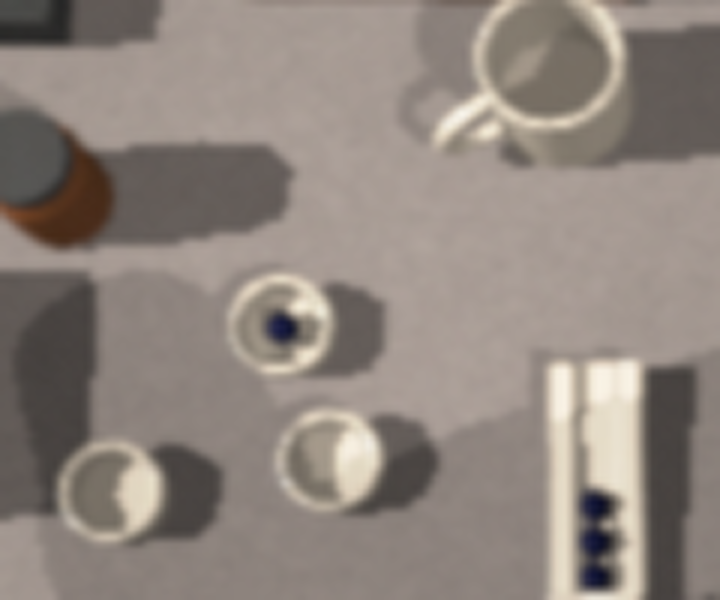

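View pics/c4.png

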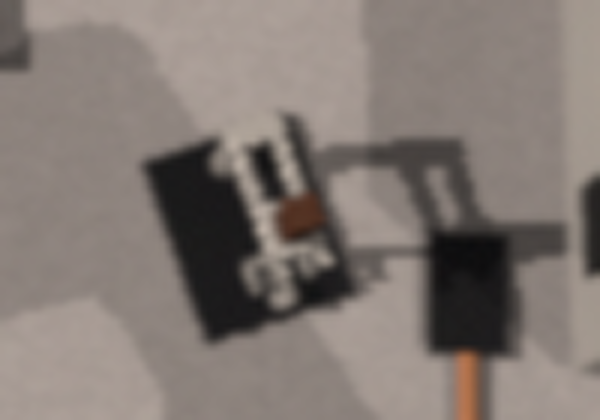

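```bash
python3 - <<'E'
from h import *
S={n:pickle.load(open(f"pics/{n}0.pkl","rb")) for n in["scene","top","wrist"]}
s,t,w=S["scene"],S["top"],S["wrist"]
print("grip top",tri([s,t],[(254.2,239.2),(390,185.8)]))
# rail corners in top: 
for n,uv in dict(railstop=(278,220.5),railo=(277.8,202.1),).items(): print(n,atz(t,uv,0.018))
for n,uv in dict(cA=(198.6,201.9),cB=(234.7,196.5),cC=(226.8,174)).items(): print(n,atz(t,uv,0.028))
for n,uv in dict(cA=(437.8,166.5),cB=(410.7,186.3),cC=(434.5,199.3)).items(): print(n,atz(s,uv,0.028))
for n,uv in dict(m3=(279.5,204.3),m2=(279.5,210.3),m1=(279.3,216.3)).items(): print(n,atz(t,uv,0.026))
o=ctrl.get_obs();print(o["clock"])
from scipy.spatial.transform import Rotation as Ro
Rt=Ro.from_euler("xyz",o["orientation"],degrees=True).as_matrix()
cc=-w["R"].T@w["t"]; print("cam in tool",Rt.T@(cc-o["tool_pos"]), "cam axes in tool",(Rt.T@w["R"].T).round(3))
E
```

```text
grip top [ 0.56939746 -0.30622103  0.16154051]
railstop [0.47631476 0.0442573  0.018     ]
railo [0.53787504 0.04599515 0.018     ]
cA [0.53581922 0.30641307 0.028     ]
cB [0.55447139 0.18810383 0.028     ]
cC [0.63032848 0.21680309 0.028     ]
cA [0.54488538 0.30484101 0.028     ]
cB [0.56302278 0.18690037 0.028     ]
cC [0.63734251 0.21616767 0.028     ]
m3 [0.52937839 0.03961046 0.026     ]
m2 [0.50935022 0.03927156 0.026     ]
m1 [0.4893994  0.03959309 0.026     ]
1.45
cam in tool [0.08088542 0.00038622 0.02013191] cam axes in tool [[ 0.    -0.955 -0.296]
 [ 1.    -0.001  0.002]
 [-0.003 -0.296  0.955]]
```

```bash
cat >> h.py <<'E'
from scipy.spatial.transform import Rotation as Ro
def wp(s,uv):  # wrist fisheye ray
    K=s["K"];x=(uv[0]-K[0,2])/K[0,0];y=(uv[1]-K[1,2])/K[1,1];r=np.hypot(x,y)
    d=np.array([np.sin(r)*x/r,np.sin(r)*y/r,np.cos(r)]) if r>1e-9 else np.array([0,0,1.])
    return -s["R"].T@s["t"],s["R"].T@d
def wproj(s,X):
    c=s["R"]@np.asarray(X,float)+s["t"];q=np.hypot(c[0],c[1]);a=np.arctan2(q,c[2]);K=s["K"]
    return np.array([K[0,2]+K[0,0]*a*c[0]/q,K[1,2]+K[1,1]*a*c[1]/q])
def watz(s,uv,z):
    c,d=wp(s,uv);return c+d*(z-c[2])/d[2]
def pose(o=None):
    o=o or ctrl.get_obs();return np.array(o["tool_pos"]),Ro.from_euler("xyz",o["orientation"],degrees=True)
def delta(p,rpy,base=None):
    """shift and rotvec in tool axes from base=(p0,R0) to world target"""
    p0,R0=base or pose();R1=Ro.from_euler("xyz",rpy,degrees=True) if not isinstance(rpy,Ro) else rpy
    return (R0.inv().apply(np.array(p)-p0)).round(4),(R0.inv()*R1).as_rotvec().round(4)
E
python3 - <<'E'
from h import *
B=(np.array([.167,-.654,.405]),Ro.from_euler("xyz",[180,0,-165.63],degrees=True))
for p in ([.36,-.36,.40],[.53,-.28,.40]): print(delta(p,[180,0,-165.63],B))
S={n:pickle.load(open(f"pics/{n}0.pkl","rb")) for n in["scene","top","wrist"]}
t=S["top"]
for uv in((440,125),(437,207),(530,207)): print(atz(t,uv,.1))
E
```

```text
(array([-0.2599,  0.2369,  0.005 ]), array([0., 0., 0.]))
(array([-0.4445,  0.2722,  0.005 ]), array([0., 0., 0.]))
[ 0.78263944 -0.48437038  0.1       ]
[ 0.51273949 -0.46494592  0.1       ]
[ 0.51413772 -0.76199143  0.1       ]
```

carry_out --moves "0.088 -0.26 0.237 0.005 0 0 0"

```text
clock: 1.55
tool_pos: [0.1934, -0.6145, 0.4026]
orientation: [180.0, -0.1, -165.9]
force: [2.0, -0.5, -0.5]
opening: 0.0875
```

carry_out --moves "0.087 -0.223 0.203 0.004 0 0 0;0.087 -0.223 0.203 0.004 0 0 0;0.087 -0.223 0.203 0.004 0 0 0;0.087 -0.223 0.203 0.004 0 0 0;0.087 -0.223 0.203 0.004 0 0 0;0.087 -0.223 0.203 0.004 0 0 0;0.087 -0.407 0.238 0.004 0 0 0;0.087 -0.407 0.238 0.004 0 0 0;0.087 -0.407 0.238 0.004 0 0 0;0.087 -0.407 0.238 0.004 0 0 0;0.087 -0.407 0.238 0.004 0 0 0;0.087 -0.407 0.238 0.004 0 0 0;0.087 -0.407 0.238 0.004 0 0 0"

```text
clock: 2.85
tool_pos: [0.5296, -0.2807, 0.3999]
orientation: [180.0, -0.0, -165.6]
force: [-0.4, 0.3, -0.1]
opening: 0.087
```

```bash
python3 - <<'E'
from h import *
o=ctrl.get_obs()
for k in("clock","tool_pos","orientation","joint_pos"): print(k,np.round(o[k],4))
w=ctrl.snapshot("wrist"); pickle.dump(w,open("pics/w1.pkl","wb")); cv2.imwrite("pics/w1.png",w["image"][:,:,::-1])
for n in ["scoop_tip","scoop_pocket","scoop_collar","scoop_grip","stand","stand_slot"]:
    print(n,[(np.round(m["at"][::-1],1).tolist(),round(m["confidence"],2)) for m in ctrl.mark_of(w,n)][:8])
E
```

```text
clock 2.85
tool_pos [ 0.5296 -0.2807  0.3999]
orientation [ 1.79991e+02 -1.87000e-02 -1.65644e+02]
joint_pos [-9.26380e+00  1.36721e+01 -9.64530e+00 -8.00000e-04 -6.67033e+01
 -6.63799e+01]
scoop_tip [([290.1, 177.6], 0.82), ([376.7, 85.3], 0.63), ([291.2, 193.0], 0.53)]
scoop_pocket [([288.9, 193.3], 0.78), ([368.1, 71.2], 0.61), ([520.3, 233.8], 0.51)]
scoop_collar [([365.2, 16.6], 0.61), ([282.5, 232.4], 0.56)]
scoop_grip [([281.0, 243.7], 0.97)]
stand [([291.7, 197.7], 0.86)]
stand_slot []
```

View pics/w1.png

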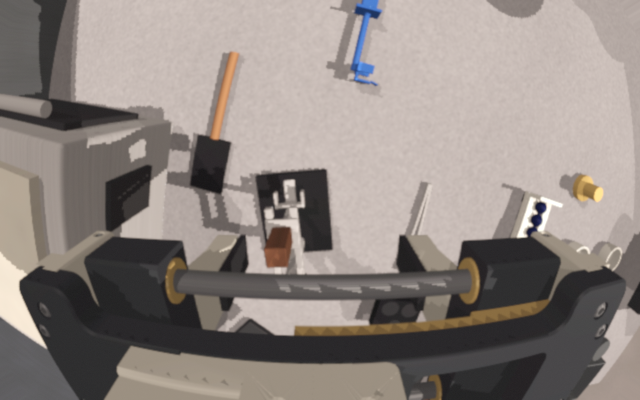

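```bash
python3 - <<'E'
from h import *
w=pickle.load(open("pics/w1.pkl","rb"))
crop(w,235,150,345,285,"w1c.png",5)
print("grip mid",watz(w,(281,243.7),.142),"tip",watz(w,(290.5,178),.030),"pocket",watz(w,(288.9,193.3),.0425),"collar",watz(w,(282.5,232.4),.115),"stand",watz(w,(291.7,197.7),.0))
E
```

```text
grip mid [ 0.57111674 -0.3057986   0.142     ] tip [ 0.54171267 -0.31487704  0.03      ] pocket [ 0.55645401 -0.31217496  0.0425    ] collar [ 0.5727428  -0.30736889  0.115     ] stand [ 0.57457192 -0.3088189   0.        ]
```

View pics/w1c.png

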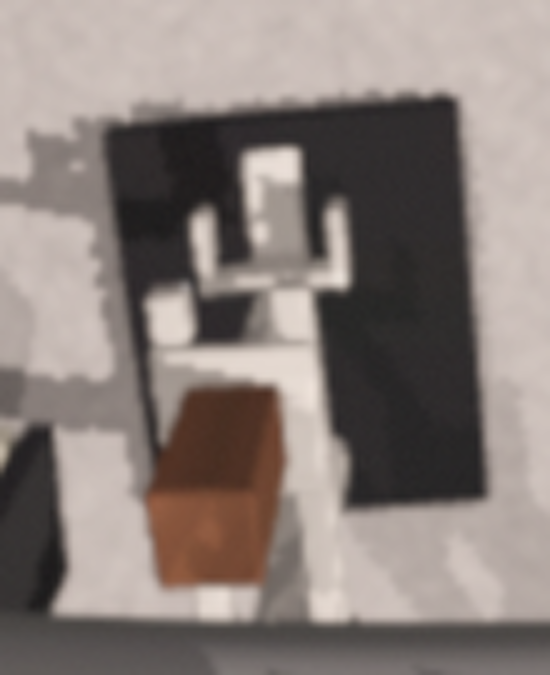

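```bash
cat >> h.py <<'E'
def yaw2(a,b): return np.degrees(np.arctan2(b[1]-a[1],b[0]-a[0]))
E
python3 - <<'E'
from h import *
w=pickle.load(open("pics/w1.pkl","rb"))
f=lambda x,y,z: watz(w,(235+(x+.5)/5-.5,150+(y+.5)/5-.5),z)
g=[f(150,492,.165),f(268,487,.165),f(264,583,.165),f(164,585,.165)]
print(np.round(g,4),np.mean(g,0)); print(yaw2(g[0],g[1]),yaw2(g[0],g[3]),yaw2(g[1],g[2]),yaw2(g[3],g[2]), [np.linalg.norm(g[i]-g[i-1]) for i in range(4)])
l=[f(243,149,.031),f(300,147,.031)];print(l,yaw2(*l),np.linalg.norm(l[0]-l[1]),np.mean(l,0))
b=[f(107,128,.01),f(455,99,.01),f(488,495,.01)];print(b,yaw2(b[0],b[1]),yaw2(b[1],b[2]))
# cheeks tips at z .05
c=[f(203,205,.05),f(337,198,.05)];print(c,yaw2(*c),np.linalg.norm(c[0]-c[1]))
E
```

```text
[[ 0.5667 -0.3171  0.165 ]
 [ 0.5609 -0.2993  0.165 ]
 [ 0.578  -0.2964  0.165 ]
 [ 0.5827 -0.312   0.165 ]] [ 0.57207082 -0.30619052  0.165     ]
107.99827156339569 17.76462579570871 9.647807347624928 107.02787876317996 [np.float64(0.016864702730666446), np.float64(0.018782914377809115), np.float64(0.017324932523661823), np.float64(0.01633796987995313)]
[array([ 0.54518106, -0.32279078,  0.031     ]), array([ 0.54145182, -0.30991131,  0.031     ])] 106.14831727563093 0.013408495544179675 [ 0.54331644 -0.31635104  0.031     ]
[array([ 0.55384801, -0.35862675,  0.01      ]), array([ 0.5257606 , -0.27643636,  0.01      ]), array([ 0.62730882, -0.24093609,  0.01      ])] 108.86714015907805 19.269131904285512
[array([ 0.55485576, -0.32758293,  0.05      ]), array([ 0.54587826, -0.2987843 ,  0.05      ])] 107.31401838723829 0.030165488434222704
```

```bash
python3 - <<'E'
from h import *
print(delta([.5722,-.3066,.37],[180,0,-162]))
E
```

```text
(array([-0.0349, -0.0354,  0.0303]), array([-0.0002,  0.0004, -0.0641]))
```

carry_out --moves "0.06 -0.035 -0.0355 0.03 0 0 -0.064;0.06 -0.035 -0.0355 0.03 0 0 -0.064;0.06 -0.035 -0.0355 0.03 0 0 -0.064;0.06 -0.035 -0.0355 0.03 0 0 -0.064"

```text
clock: 3.6
tool_pos: [0.5725, -0.3063, 0.37]
orientation: [180.0, -0.0, -162.0]
force: [-0.1, -0.6, 0.1]
opening: 0.0623
```

```bash
python3 - <<'E'
from h import *
o=ctrl.get_obs()
for k in("clock","tool_pos","orientation","joint_pos"): print(k,np.round(o[k],4))
w=ctrl.snapshot("wrist"); pickle.dump(w,open("pics/w2.pkl","wb")); cv2.imwrite("pics/w2.png",w["image"][:,:,::-1])
print(delta([.5722,-.3066,.303],[180,0,-162]))
for X in ([.572,-.3065,.165],[.572,-.3065,.144]): print(wproj(w,X))
crop(w,230,150,410,350,"w2c.png",4)
E
```

```text
clock 3.6
tool_pos [ 0.5725 -0.3063  0.37  ]
orientation [ 1.799875e+02 -3.520000e-02 -1.620108e+02]
joint_pos [-1.09631e+01  1.94548e+01 -5.57900e+00  6.70000e-03 -6.50030e+01
 -6.10505e+01]
(array([ 0.0004, -0.0004,  0.0676]), array([-0.0004,  0.0004,  0.0001]))
[321.15191253 231.4646365 ]
[321.18930968 219.8161603 ]
```

View pics/w2.png

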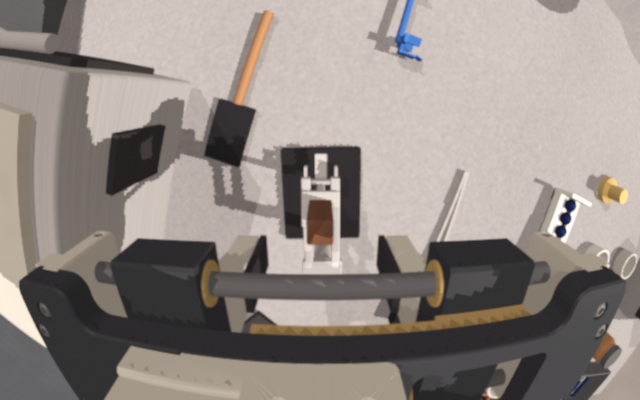

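carry_out --moves "0.06 0.0004 -0.0004 0.04 0 0 0;0.06 0.0004 -0.0004 0.067 0 0 0;0.06 0.0004 -0.0004 0.067 0 0 0;0.01 0.0004 -0.0004 0.067 0 0 0;0.01 0.0004 -0.0004 0.067 0 0 0;0.01 0.0004 -0.0004 0.067 0 0 0;0.01 0.0004 -0.0004 0.067 0 0 0;0.01 0.0004 -0.0004 0.067 0 0 0;0.01 0.0004 -0.0004 0.067 0 0 0"

```text
clock: 4.55
tool_pos: [0.5727, -0.3068, 0.3033]
orientation: [-180.0, 0.0, -162.0]
force: [-0.4, 1.6, 3.2]
opening: 0.0177
```

```bash
python3 - <<'E'
from h import *
o=ctrl.get_obs()
for k in("clock","tool_pos","orientation","joint_pos","force","moment","opening"): print(k,np.round(o[k],4))
w=ctrl.snapshot("wrist"); pickle.dump(w,open("pics/w3.pkl","wb")); cv2.imwrite("pics/w3.png",w["image"][:,:,::-1])
crop(w,230,100,410,300,"w3c.png",3)
E
```

```text
clock 4.55
tool_pos [ 0.5727 -0.3068  0.3033]
orientation [-1.799753e+02  2.690000e-02 -1.619614e+02]
joint_pos [-1.10051e+01  2.25640e+01 -1.02292e+01  1.02000e-02 -5.71713e+01
 -6.09618e+01]
force [-0.375   1.5872  3.2402]
moment [ 0.6224  0.2224 -0.0268]
opening 0.0177
```

View pics/w3c.png

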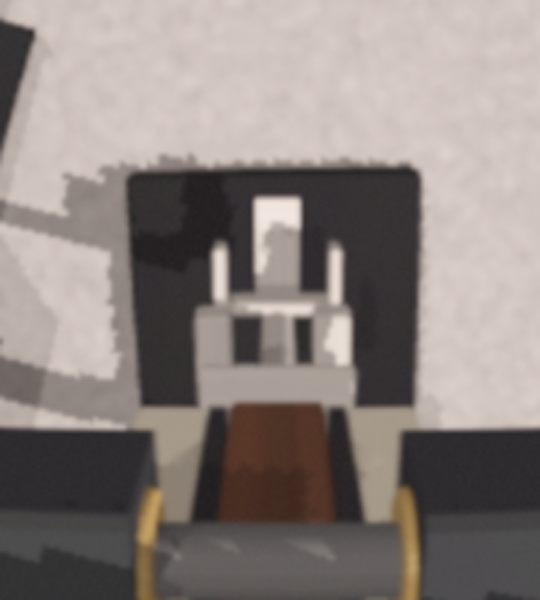

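carry_out --moves "0.01 0 0 -0.004 0 0 0;0.01 0 0 -0.008 0 0 0;0.01 0 0 -0.008 0 0 0;0.01 0.02 0 -0.008 0 0 0;0.01 0.045 0 -0.008 0 0 0;0.01 0.07 0 -0.008 0 0 0;0.01 0.07 0 -0.008 0 0 0;0.01 0.07 0 -0.008 0 0 0"

```text
clock: 5.4
tool_pos: [0.5057, -0.3286, 0.3113]
orientation: [-180.0, 0.0, -162.0]
force: [0.5, 0.4, -0.8]
opening: 0.0178
```

```bash
python3 - <<'E'
from h import *
w=pickle.load(open("pics/w3.pkl","rb")); print(watz(w,(322.2,165.6),.0308))
o=ctrl.get_obs()
for k in("clock","tool_pos","orientation","joint_pos","force","moment","opening"): print(k,np.round(o[k],4))
w=ctrl.snapshot("wrist"); pickle.dump(w,open("pics/w4.pkl","wb")); cv2.imwrite("pics/w4.png",w["image"][:,:,::-1])
crop(w,230,100,410,300,"w4c.png",3)
E
```

```text
[ 0.54356117 -0.31565517  0.0308    ]
clock 5.4
tool_pos [ 0.5057 -0.3286  0.3113]
orientation [-1.799827e+02  2.400000e-02 -1.620056e+02]
joint_pos [-1.44748e+01  1.81490e+01 -1.58561e+01  2.10000e-03 -5.59653e+01
 -5.75319e+01]
force [ 0.4998  0.4179 -0.7603]
moment [ 0.0414 -0.0132 -0.0008]
opening 0.0178
```

View pics/w4c.png

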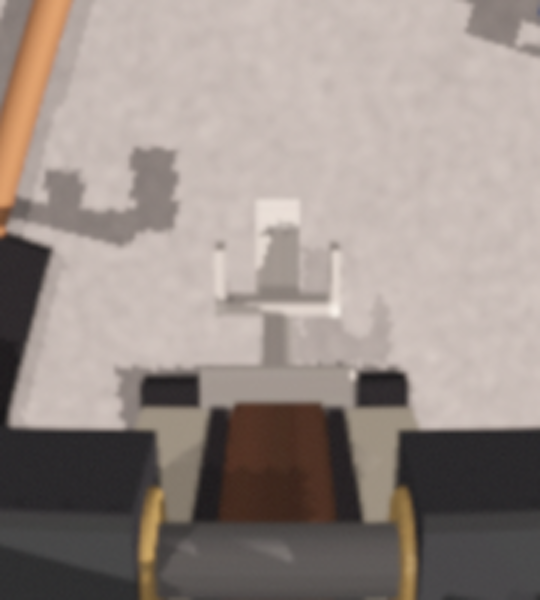

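```bash
cat > d.py <<'E'
import numpy as np
D=[([.1675,-.6537,.4037],[-59.1216,20.5902,.6346,-.0206,-70.1355,-16.5063]),
([.5296,-.2807,.3999],[-9.2638,13.6721,-9.6453,0,-66.7033,-66.3799]),
([.5725,-.3063,.37],[-10.9631,19.4548,-5.579,0,-65.003,-61.0505]),
([.5727,-.3068,.3033],[-11.0051,22.564,-10.2292,0.01,-57.1713,-60.9618]),
([.5057,-.3286,.3113],[-14.4748,18.149,-15.8561,0,-55.9653,-57.5319])]
E
python3 - <<'E'
from d import *
A=[];b=[]
for p,q in D:
    r=np.hypot(p[0],p[1]);az=np.arctan2(p[1],p[0]);q=np.radians(q)
    off=r*np.sin(q[0]-az); rr=r*np.cos(q[0]-az);f=q[2]-q[1]
    print(off,rr)
    A.append([1,0,np.sin(q[1]),np.cos(f),-np.sin(f)]);b.append(rr)
    A.append([0,1,np.cos(q[1]),np.sin(f),np.cos(f)]);b.append(p[2])
x,res,rk,sv=np.linalg.lstsq(np.array(A),np.array(b),rcond=None);print("r0,h-d6,L1,L2,e",x,res,sv)
E
```

```text
0.19173214230515437 0.6470075158814431
0.191783845947031 0.567879922548566
0.1918337877207173 0.6203029404159895
0.1918316562402749 0.6207351654805074
0.1917676483468505 0.5717828425613335
r0,h-d6,L1,L2,e [ 3.93240390e-04 -2.46544419e-03  6.01205122e-01  4.62544747e-01
  1.37130032e-03] [3.55172439e-08] [3.86847888 3.15867474 0.16763591 0.15091018 0.08227626]
```

```bash
python3 - <<'E'
from h import *
for p,r in (([.50,-.20,.38],[180,0,-162]),([.635,.043,.38],[180,0,180])): print(delta(p,r))
t=pickle.load(open("pics/top0.pkl","rb"));s=pickle.load(open("pics/scene0.pkl","rb"))
print("jar",atz(t,(184.5,147),.1),"mug",atz(t,(271.5,130),.088))
print("jar",atz(s,(490,184),.1),"mug",atz(s,(426,246),.088))
E
```

```text
(array([-0.0338,  0.1241, -0.0688]), array([-0.0004,  0.0006,  0.0004]))
(array([-0.2374,  0.3134, -0.0688]), array([-3.000e-04,  6.000e-04,  3.146e-01]))
jar [0.70316476 0.34162618 0.1       ] mug [0.76532532 0.06515411 0.088     ]
jar [0.71043702 0.33378652 0.1       ] mug [0.76898254 0.06644508 0.088     ]
```

carry_out --moves "0.01 0 0 -0.04 0 0 0;0.01 -0.034 0.124 -0.069 0 0 0;0.01 -0.034 0.124 -0.069 0 0 0;0.01 -0.034 0.124 -0.069 0 0 0;0.01 -0.237 0.313 -0.069 0 0 0.3146;0.01 -0.237 0.313 -0.069 0 0 0.3146;0.01 -0.237 0.313 -0.069 0 0 0.3146;0.01 -0.237 0.313 -0.069 0 0 0.3146;0.01 -0.237 0.313 -0.069 0 0 0.3146;0.01 -0.237 0.313 -0.069 0 0 0.3146;0.01 -0.237 0.313 -0.069 0 0 0.3146;0.01 -0.237 0.313 -0.069 0 0 0.3146;0.01 -0.237 0.313 -0.069 0 0 0.3146"

```text
clock: 6.75
tool_pos: [0.6343, 0.0425, 0.3797]
orientation: [-180.0, -0.0, -180.0]
force: [-0.6, -0.3, -1.6]
opening: 0.0177
```

```bash
python3 - <<'E'
from h import *
o=ctrl.get_obs()
for k in("clock","tool_pos","orientation","joint_pos","force","moment","opening"): print(k,np.round(o[k],4))
w=ctrl.snapshot("wrist"); pickle.dump(w,open("pics/w5.pkl","wb")); cv2.imwrite("pics/w5.png",w["image"][:,:,::-1])
for n in ["rail","rail_stop","marble_1","scoop_tip","cup_a","scoop_pocket"]:
    print(n,[(np.round(m["at"][::-1],1).tolist(),round(m["confidence"],2)) for m in ctrl.mark_of(w,n)][:8])
crop(w,270,20,430,220,"w5c.png",4)
E
```

```text
clock 6.75
tool_pos [0.6343 0.0425 0.3797]
orientation [-1.799883e+02 -3.130000e-02 -1.799829e+02]
joint_pos [ 2.138870e+01  1.783130e+01 -6.612900e+00 -6.000000e-04 -6.558920e+01
 -1.113713e+02]
force [-0.5889 -0.3136 -1.5771]
moment [-0.0193  0.0228 -0.0056]
opening 0.0177
rail [([322.6, 99.3], 0.55), ([319.5, 165.5], 0.22)]
rail_stop [([322.4, 40.8], 0.81)]
marble_1 [([464.6, 178.8], 0.77), ([321.3, 66.8], 0.62), ([322.7, 86.7], 0.61), ([320.3, 49.3], 0.5)]
scoop_tip [([101.3, 16.6], 0.78), ([323.3, 167.2], 0.7), ([36.7, 100.3], 0.28)]
cup_a [([444.4, 111.2], 0.88), ([460.9, 177.7], 0.84), ([520.5, 108.8], 0.61)]
scoop_pocket [([96.5, 12.1], 0.63), ([178.1, 130.4], 0.62), ([323.0, 186.0], 0.59), ([318.8, 44.5], 0.29), ([324.5, 265.1], 0.22)]
```

View pics/w5.png

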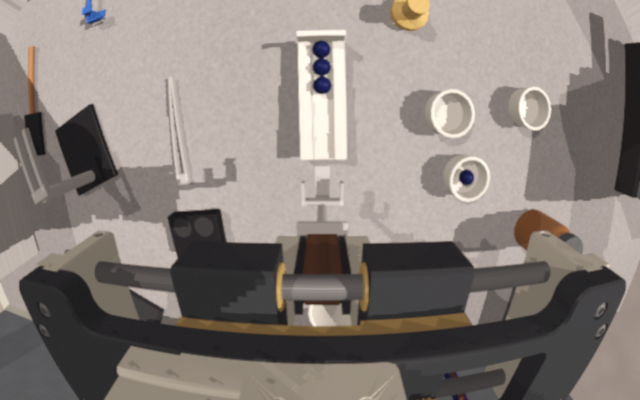

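View pics/w5c.png

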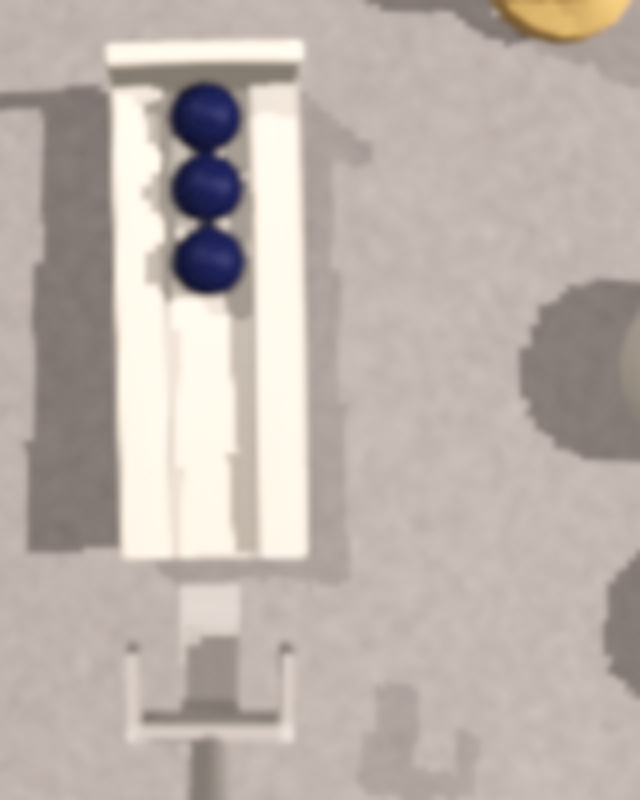

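```bash
python3 - <<'E'
from h import *
w=pickle.load(open("pics/w5.pkl","rb"))
f=lambda x,y,z: watz(w,(270+(x+.5)/4-.5,20+(y+.5)/4-.5),z)
a,b=f(122,557,.0295),f(307,557,.0295);print("open end",a,b,np.linalg.norm(a-b),(a+b)/2,yaw2(a,b))
c,d=f(112,88,.0205),f(302,88,.0205);print("far",c,d,np.linalg.norm(c-d),(c+d)/2,yaw2(c,d))
print("rail yaw",yaw2((c+d)/2,(a+b)/2), np.linalg.norm((a+b-c-d)/2))
for k,(y,z) in enumerate(((116,.0248),(188,.0262),(260,.0276))): print("marble",k+1,f(206+k,y,z))
# inner channel edges bar tops at open end
i,j=f(174,557,.0295),f(258,557,.0295);print("inner",i,j,(i+j)/2)
i,j=f(162,100,.021),f(248,100,.021);print("inner far",i,j,(i+j)/2)
# tip
tp=w["image"]; p,R=pose(); print("tip model",p+R.apply([.0305,0,.2733]), "px",wproj(w,p+R.apply([.0305,0,.2733])),"seen",watz(w,(270+209.5/4,20+585/4),(p[2]-.2733+.0008)))
for n,uv in dict(A=(533,104),B=(451,109),C=(467.5,176)).items(): print(n,watz(w,uv,.028))
E
```

```text
open end [0.61138256 0.01907797 0.0295    ] [0.61135219 0.0692148  0.0295    ] 0.05013683330630135 [0.61136737 0.04414639 0.0295    ] 90.03470298855272
far [0.48239654 0.01650561 0.0205    ] [0.48240227 0.0676264  0.0205    ] 0.05112079338082846 [0.4823994 0.042066  0.0205   ] 89.9935745720101
rail yaw 0.924158482743397 0.12929835563728778
marble 1 [0.49150551 0.04181245 0.0248    ]
marble 2 [0.51165984 0.04208737 0.0262    ]
marble 3 [0.53136166 0.04235893 0.0276    ]
inner [0.61143843 0.03317932 0.0295    ] [0.61142234 0.05591185 0.0295    ] [0.61143039 0.04454559 0.0295    ]
inner far [0.48618632 0.0300021  0.021     ] [0.48620117 0.05306472 0.021     ] [0.48619374 0.04153341 0.021     ]
tip model [0.60395034 0.04207557 0.10697957] px [321.2280116  166.06887203] seen [0.60394119 0.04302949 0.10779483]
A [0.53345696 0.30602481 0.028     ]
B [0.55171176 0.18747493 0.028     ]
C [0.62883737 0.21577095 0.028     ]
```

```bash
cat >> h.py <<'E'
PT=np.array([.0305,.0009,.2733])
def tip_pose(P,yaw,th):
    """TCP pose for tip at world P, nose yaw, nose-down th deg"""
    R=Ro.from_euler("xyz",[180,0,yaw],degrees=True)*Ro.from_rotvec([0,-np.radians(th),0])
    return np.array(P)-R.apply(PT),R
def tip_now(o=None):
    p,R=pose(o);return p+R.apply(PT)
def yc(x): return .0443+(x-.6114)*.0161
def fz(x): return .018+(x-.5469)*np.tan(np.radians(4))
E
python3 - <<'E'
from h import *
b=pose();print(b[0])
for z in (.06,fz(.565)+.004): print(delta(*tip_pose([.565,yc(.565),z],-179.1,4),b))
E
```

```text
[0.63431318 0.04200642 0.38029483]
(array([0.058 , 0.0008, 0.0455]), array([-0.0004, -0.0693, -0.0163]))
(array([0.058 , 0.0008, 0.0822]), array([-0.0004, -0.0693, -0.0163]))
```

carry_out --moves "0.01 0.03 0.0008 0.02 0 -0.05 -0.0163;0.01 0.058 0.0008 0.0455 0 -0.07 -0.0163;0.01 0.058 0.0008 0.0455 0 -0.07 -0.0163;0.01 0.058 0.0008 0.0455 0 -0.07 -0.0163;0.01 0.058 0.0008 0.065 0 -0.07 -0.0163;0.01 0.058 0.0008 0.078 0 -0.07 -0.0163;0.01 0.058 0.0008 0.078 0 -0.07 -0.0163;0.01 0.058 0.0008 0.078 0 -0.07 -0.0163"

```text
clock: 7.9
tool_pos: [0.5771, 0.0434, 0.3021]
orientation: [-179.9, 4.0, -179.1]
force: [0.3, 0.0, -1.1]
opening: 0.018
```

```bash
python3 - <<'E'
from h import *
w=ctrl.snapshot("wrist"); pickle.dump(w,open("pics/w6.pkl","wb")); cv2.imwrite("pics/w6.png",w["image"][:,:,::-1])
crop(w,250,30,400,230,"w6c.png",4)
o=ctrl.get_obs()
for k in("clock","tool_pos","orientation","force","moment","opening"): print(k,np.round(o[k],4))
t=tip_now();print("tip",t,"floor",fz(t[0]),"yc",yc(t[0]))
ctrl.snapshot("top");print(tip_now());s=ctrl.snapshot("scene");print(tip_now())
crop(s,330,150,410,240,"s6c.png",6)
E
```

```text
clock 7.95
tool_pos [0.5771 0.0435 0.3025]
orientation [-179.9621    4.0458 -179.0486]
force [-0.5801  0.3497 -1.4215]
moment [ 0.0132  0.2472 -0.0003]
opening 0.018
tip [0.56598799 0.04402295 0.02772291] floor 0.019334762164090254 yc 0.04356886661067593
[0.56606207 0.04407661 0.02790289]
[0.56595659 0.04408033 0.02794475]
```

View pics/w6c.png

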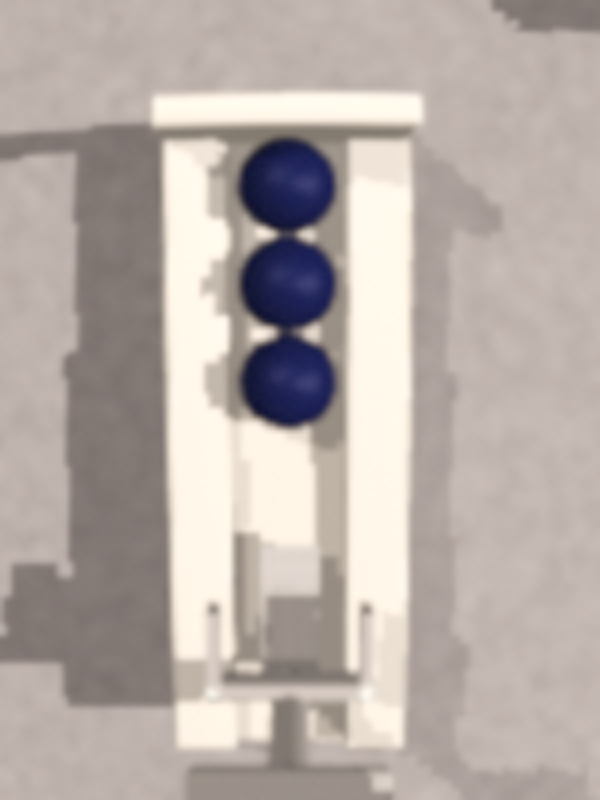

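View pics/s6c.png

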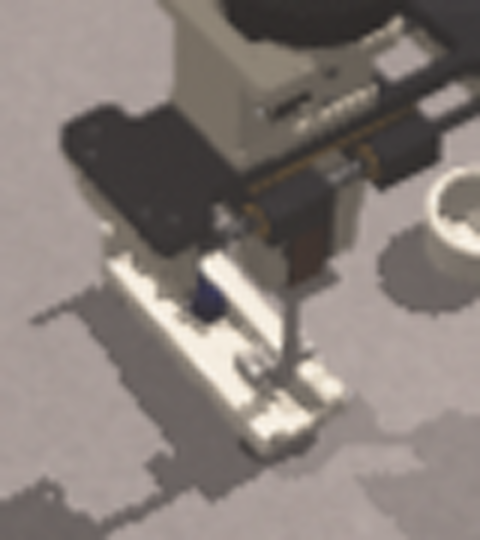

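carry_out --moves "0.01 0 0 0.004 0 0 0;0.01 0 0 0.0065 0 0 0;0.01 0 0 0.0065 0 0 0;0.01 0 0 0.0065 0 0 0"

```text
clock: 8.45
tool_pos: [0.5769, 0.0434, 0.2954]
orientation: [-180.0, 4.0, -179.1]
force: [-0.6, -0.0, -1.4]
opening: 0.0177
```

carry_out --moves "0.01 0 0 0.001 0 0 0;0.01 0 0 0.001 0 0 0;0.01 0 0 0.001 0 0 0"

```text
clock: 8.75
tool_pos: [0.577, 0.0434, 0.2945]
orientation: [-180.0, 4.0, -179.1]
force: [0.5, 0.1, -1.4]
opening: 0.0178
```

carry_out --moves "0.01 0 0 0.0005 0 0 0;0.01 0 0 0.0005 0 0 0;0.01 0 0 0.0005 0 0 0"

```text
clock: 9.05
tool_pos: [0.5771, 0.0434, 0.294]
orientation: [-180.0, 4.0, -179.0]
force: [1.1, -0.3, -2.3]
opening: 0.0177
```

carry_out --moves "0.01 0 0 0.0005 0 0 0;0.01 0 0 0.0005 0 0 0;0.01 0 0 0.0005 0 0 0"

```text
clock: 9.35
tool_pos: [0.5771, 0.0434, 0.294]
orientation: [-180.0, 4.0, -179.0]
force: [-2.1, -0.4, 4.5]
opening: 0.0177
```

carry_out --moves "0.01 0 0 0.0005 0 0 0;0.01 0 0 0.0005 0 0 0;0.01 0 0 0.0005 0 0 0"

```text
clock: 9.65
tool_pos: [0.5772, 0.0434, 0.2939]
orientation: [-180.0, 4.1, -179.0]
force: [-3.2, 0.6, 10.0]
opening: 0.0179
```

carry_out --moves "0.01 0 0 -0.0013 0 0 0;0.01 0.01 0 -0.0013 0 0 0;0.01 0.02 0 -0.0013 0 0 0;0.01 0.025 0 -0.0013 0 0 0;0.01 0.028 0 -0.0013 0 0 0;0.01 0.030 0 -0.0013 0 0 0;0.01 0.032 0 -0.0013 0 0 0;0.01 0.034 0 -0.0013 0 0 0;0.01 0.036 0 -0.0013 0 0 0;0.01 0.038 0 -0.0013 0 0 0;0.01 0.038 0 -0.0013 0 0 0"

```text
clock: 10.75
tool_pos: [0.5389, 0.0427, 0.2915]
orientation: [-180.0, 4.0, -179.1]
force: [-0.1, -0.3, -2.4]
opening: 0.0181
```

```bash
python3 - <<'E'
from h import *
w=ctrl.snapshot("wrist"); pickle.dump(w,open("pics/w7.pkl","wb"))
crop(w,250,30,400,230,"w7c.png",3)
o=ctrl.get_obs()
for k in("clock","tool_pos","orientation","force","moment","opening"): print(k,np.round(o[k],4))
print("tip",tip_now())
E
```

```text
clock 10.8
tool_pos [0.539  0.0428 0.2916]
orientation [-179.9654    4.0069 -179.0501]
force [ 0.4943  0.2213 -1.646 ]
moment [-0.0443  0.2432 -0.0416]
opening 0.0178
tip [0.52768222 0.0433112  0.01684653]
```

View pics/w7c.png

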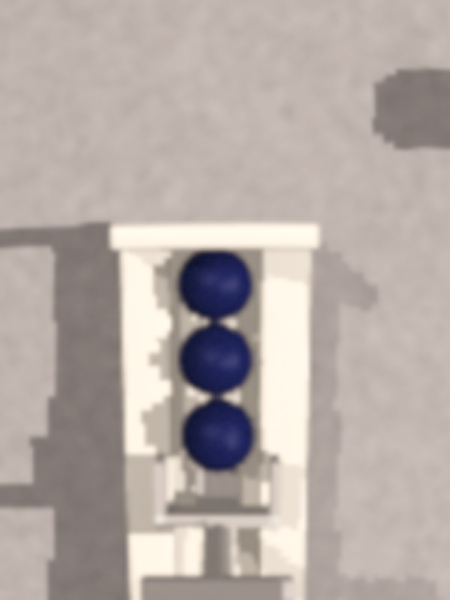

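carry_out --moves "0.01 0.002 0 0 0 0 0;0.01 0.004 0 0 0 0 0;0.01 0.006 0 0 0 0 0;0.01 0.008 0 0 0 0 0;0.01 0.0095 0 0 0 0 0;0.01 0.0095 0 0 0 0 0"

```text
clock: 11.4
tool_pos: [0.5294, 0.0426, 0.291]
orientation: [-180.0, 4.0, -179.1]
force: [-0.0, 0.1, -1.5]
opening: 0.0175
```

```bash
python3 - <<'E'
from h import *
w=ctrl.snapshot("wrist"); pickle.dump(w,open("pics/w8.pkl","wb"))
crop(w,250,30,400,230,"w8c.png",3)
o=ctrl.get_obs()
for k in("clock","tool_pos","orientation","force","moment","opening"): print(k,np.round(o[k],4))
print("tip",tip_now())
E
```

```text
clock 11.45
tool_pos [0.5296 0.0426 0.291 ]
orientation [-179.9689    4.0164 -179.0457]
force [ 0.5269 -0.2695 -1.557 ]
moment [-0.0587  0.243   0.0348]
opening 0.0177
tip [0.51826648 0.04320124 0.01623319]
```

View pics/w8c.png

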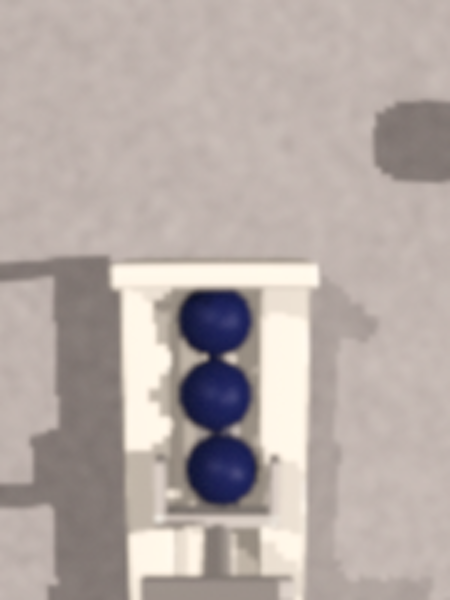

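```bash
python3 - <<'E'
from h import *
w=pickle.load(open("pics/w8.pkl","rb"));p,R=pose()
for xs in(1,0,-3,-5): 
  for zs in (12.5,14):
    u=wproj(w,p+R.apply(PT+[-(xs+13.5)/1000,0,-zs/1000])); print(xs,zs,(u-[250,30])*3)
E
```

```text
1 12.5 [218.31892957 469.26367237]
1 14 [218.33824925 470.72095347]
0 12.5 [218.32137953 465.67369315]
0 14 [218.34074386 467.11155871]
-3 12.5 [218.32862249 454.85986599]
-3 14 [218.34811897 456.23872923]
-5 12.5 [218.33336005 447.61494307]
-5 14 [218.35294306 448.95385323]
```

carry_out --moves "0.01 -0.002 0 0 0 0 0;0.01 -0.006 0 0 0 0 0;0.01 -0.011 0 0 0 0 0;0.01 -0.017 0 0 0 0 0;0.01 -0.023 0 -0.001 0 0 0;0.01 -0.029 0 -0.002 0 0 0;0.01 -0.035 0 -0.005 0 0 0;0.01 -0.038 0 -0.010 0 0.02 0;0.01 -0.040 0 -0.018 0 0.04 0;0.01 -0.040 0 -0.026 0 0.07 0;0.01 -0.040 0 -0.036 0 0.09 0;0.01 -0.040 0 -0.046 0 0.105 0;0.01 -0.040 0 -0.055 0 0.105 0;0.01 -0.040 0 -0.055 0 0.105 0"

```text
clock: 12.85
tool_pos: [0.5662, 0.0433, 0.35]
orientation: [180.0, -1.8, -179.0]
force: [0.0, 0.3, -1.2]
opening: 0.0178
```

```bash
python3 - <<'E'
from h import *
w=ctrl.snapshot("wrist"); pickle.dump(w,open("pics/w9.pkl","wb"));cv2.imwrite("pics/w9.png",w["image"][:,:,::-1])
o=ctrl.get_obs()
for k in("clock","tool_pos","orientation","joint_pos","force","moment","opening"): print(k,np.round(o[k],4))
print("tip",tip_now())
E
```

```text
clock 12.9
tool_pos [0.5659 0.0432 0.3492]
orientation [-179.9993   -1.9098 -179.0624]
joint_pos [  23.842    13.5858  -16.457    -0.8432  -61.7194 -112.4935]
force [-0.1621 -0.259  -2.5757]
moment [-0.0065 -0.1908  0.0041]
opening 0.018
tip [0.52629126 0.04349298 0.07706189]
```

View pics/w9.png

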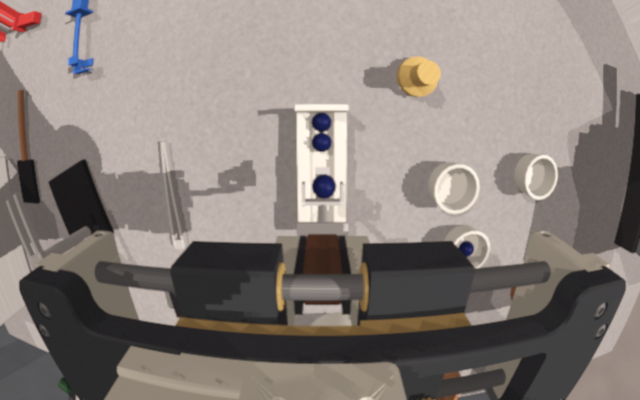

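```bash
python3 - <<'E'
from h import *
w=pickle.load(open("pics/w9.pkl","rb"))
crop(w,420,140,570,280,"w9c.png",5)
for m in ctrl.trace(w,"cup_a")[:4]:
    e=m["extent"];print(e,m["confidence"],watz(w,((e[0]+e[2])/2,(e[1]+e[3])/2),.02))
P=[.5525,.188+.006,.10]
print(delta(*tip_pose(P,-90,-2)))
E
```

```text
[515.5, 150.9, 561.3, 198.4] 0.91 [0.53661271 0.31055709 0.02      ]
[427.1, 160.8, 479.7, 213.3] 0.89 [0.55592535 0.1890124  0.02      ]
[448.3, 227.7, 495.7, 267.4] 0.79 [0.63008635 0.22632679 0.02      ]
[7.1, 162.1, 113.5, 266.5] 0.32 [ 0.60117061 -0.32922514  0.02      ]
(array([ 0.0099,  0.191 , -0.0232]), array([ 5.3600e-02,  2.0000e-04, -1.5535e+00]))
```

View pics/w9c.png

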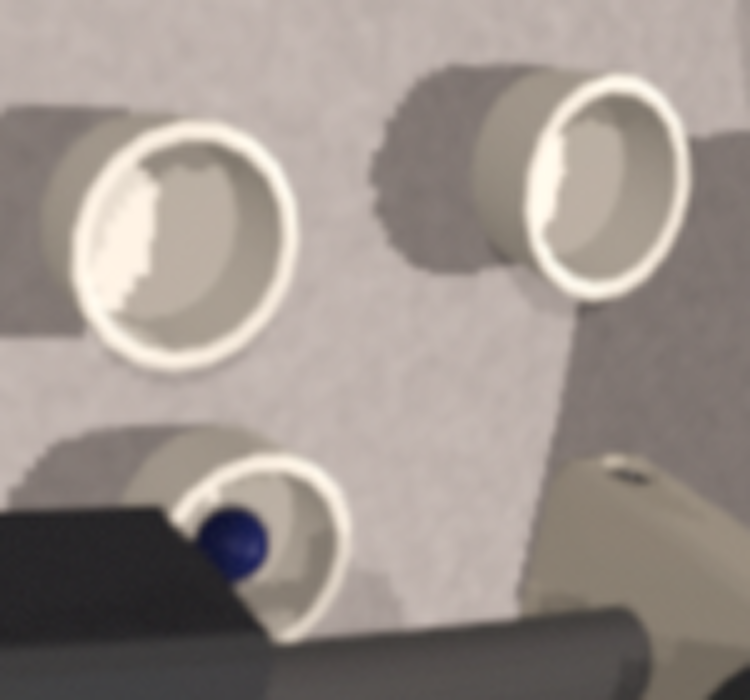

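```bash
python3 - <<'E'
from h import *
w=pickle.load(open("pics/w9.pkl","rb"))
f=lambda x,y,z=.028: watz(w,(420+(x+.5)/5-.5,140+(y+.5)/5-.5),z)
for n,pts in dict(B=[(72,255),(298,232),(205,122),(175,370),(110,165),(265,320)],A=[(526,205),(690,165),(620,75),(597,300)]).items():
    P=np.array([f(*p) for p in pts])[:,:2]; A=np.c_[2*P,np.ones(len(P))];x=np.linalg.lstsq(A,(P**2).sum(1),rcond=None)[0]
    print(n,x[:2],"r",np.sqrt(x[2]+x[0]**2+x[1]**2),P.mean(0))
E
```

```text
B [0.55637045 0.19032569] r 0.02761485181502078 [0.55577424 0.1906998 ]
A [0.53837508 0.31039685] r 0.028068181458184967 [0.53781644 0.31001754]
```

carry_out --moves "0.01 0.001 0.02 -0.01 0.005 0 -0.12;0.01 0.002 0.05 -0.023 0.01 0 -0.27;0.01 0.003 0.08 -0.023 0.016 0 -0.42;0.01 0.004 0.11 -0.023 0.021 0 -0.57;0.01 0.005 0.14 -0.023 0.026 0 -0.72;0.01 0.006 0.17 -0.023 0.031 0 -0.87;0.01 0.007 0.192 -0.023 0.036 0 -1.02;0.01 0.007 0.192 -0.023 0.041 0 -1.17;0.01 0.007 0.192 -0.023 0.046 0 -1.32;0.01 0.007 0.192 -0.023 0.051 0 -1.46;0.01 0.007 0.192 -0.023 0.0536 0 -1.5535;0.01 0.007 0.192 -0.023 0.0536 0 -1.5535;0.01 0.007 0.192 -0.023 0.0536 0 -1.5535"

```text
clock: 14.25
tool_pos: [0.5562, 0.2351, 0.3713]
orientation: [179.9, -2.0, -90.2]
force: [-0.2, 0.2, -1.8]
opening: 0.0179
```

```bash
python3 - <<'E'
from h import *
w=ctrl.snapshot("wrist"); pickle.dump(w,open("pics/w10.pkl","wb"));cv2.imwrite("pics/w10.png",w["image"][:,:,::-1])
o=ctrl.get_obs()
for k in("clock","tool_pos","orientation","joint_pos","force","moment","opening"): print(k,np.round(o[k],4))
print("tip",tip_now())
crop(w,270,120,400,240,"w10c.png",6)
E
```

```text
clock 14.3
tool_pos [0.5562 0.2351 0.3714]
orientation [179.9487  -2.0245 -90.145 ]
joint_pos [ 41.9356  15.5262 -11.7019   1.631  -64.1762 -42.81  ]
force [-0.584   0.5018 -1.0168]
moment [ 0.1385  0.097  -0.0094]
opening 0.0179
tip [0.55499206 0.19496236 0.099321  ]
```

View pics/w10.png

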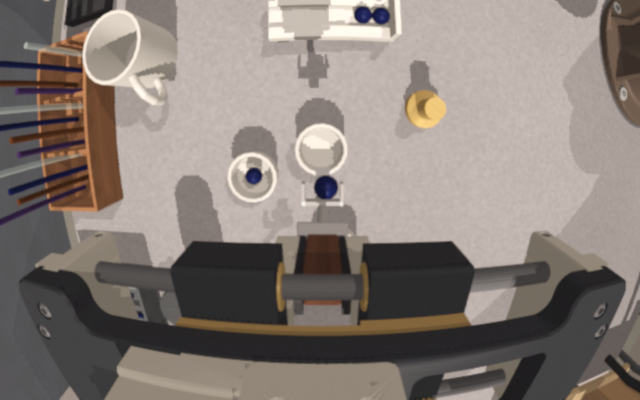

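View pics/w10c.png

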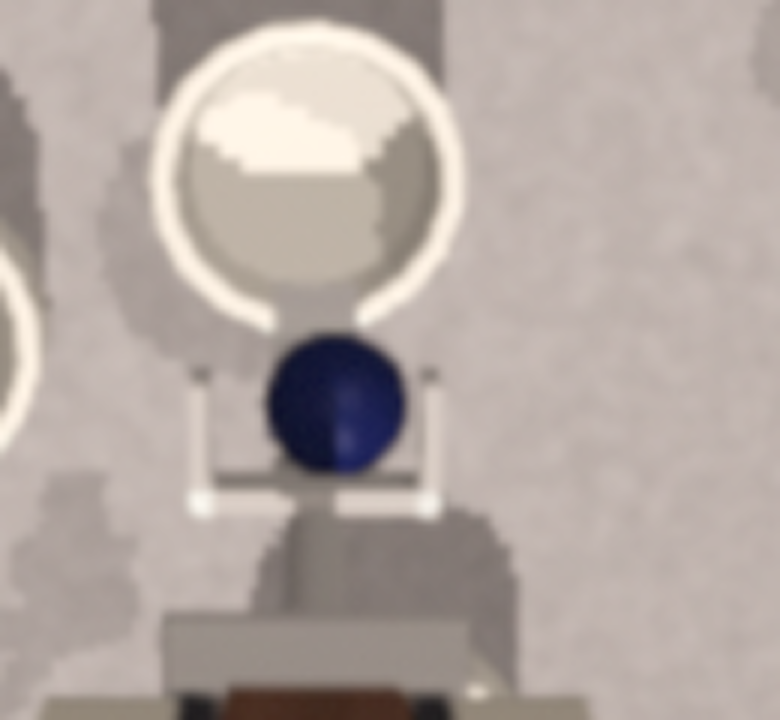

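```bash
cat >> h.py <<'E'
def circ(w,pts,z=.028):
    P=np.array([watz(w,p,z) for p in pts])[:,:2]; A=np.c_[2*P,np.ones(len(P))];x=np.linalg.lstsq(A,(P**2).sum(1),rcond=None)[0]
    return x[:2],np.sqrt(x[2]+x[0]**2+x[1]**2)
E
python3 - <<'E'
from h import *
w=pickle.load(open("pics/w10.pkl","rb"))
g=lambda x,y:(270+(x+.5)/6-.5,120+(y+.5)/6-.5)
c=circ(w,[g(*p) for p in [(150,185),(467,180),(310,20),(195,80),(420,75),(235,318),(425,285)]]);print(c)
print(wproj(w,[*c[0],.028]))
# tilt plan: tip pivot trajectory
P=np.array([c[0][0],c[0][1]+.006,.0])
for th,z in((-2,.06),(0,.034),(15,.032),(30,.031),(40,.030),(50,.030),(58,.03)):
    print(th,*delta(*tip_pose(P+[0,0,z],-90,th)))
E
```

```text
(array([0.5559866 , 0.19062926]), np.float64(0.027765951585746948))
[321.05782869 149.9057353 ]
-2 [-0.0029 -0.0007  0.0392] [ 0.001  -0.0004 -0.0025]
0 [ 0.0057 -0.0007  0.0643] [ 0.0009 -0.0353 -0.0025]
15 [ 0.0773 -0.0009  0.0703] [ 0.0006 -0.2971 -0.0027]
30 [ 0.1455 -0.0011  0.0936] [ 3.000e-04 -5.589e-01 -2.700e-03]
40 [ 0.1867 -0.0012  0.1191] [ 0.     -0.7335 -0.0028]
50 [ 0.223  -0.0014  0.1503] [-2.00e-04 -9.08e-01 -2.80e-03]
58 [ 0.2479 -0.0015  0.1795] [-4.0000e-04 -1.0476e+00 -2.8000e-03]
```

```bash
cat > plan.py <<'E'
from h import *
import sys
def plan(C,ths,zs,base=None,yaw=-90,back=.006):
    n=np.array([np.cos(np.radians(yaw)),np.sin(np.radians(yaw))])
    for th,z in zip(ths,zs):
        d,r=delta(*tip_pose([*(np.array(C)-back*n),z],yaw,th),base); print(f"0.01 {d[0]:.4f} {d[1]:.4f} {d[2]:.4f} {r[0]:.3f} {r[1]:.4f} {r[2]:.4f};",end=" ")
    print()
E
python3 -c "
from plan import *
plan((.5560,.1906),[-2,-1,0,0,5,10,15,20,25,30],[.06,.04,.034,.034,.033,.032,.032,.031,.031,.031])"
```

```text
0.01 -0.0029 -0.0007 0.0392 0.001 -0.0004 -0.0025; 0.01 0.0012 -0.0007 0.0587 0.001 -0.0179 -0.0025; 0.01 0.0057 -0.0007 0.0643 0.001 -0.0353 -0.0025; 0.01 0.0057 -0.0007 0.0643 0.001 -0.0353 -0.0025; 0.01 0.0297 -0.0008 0.0645 0.001 -0.1226 -0.0026; 0.01 0.0536 -0.0009 0.0669 0.001 -0.2099 -0.0026; 0.01 0.0773 -0.0009 0.0703 0.001 -0.2971 -0.0027; 0.01 0.1007 -0.0010 0.0767 0.001 -0.3844 -0.0027; 0.01 0.1235 -0.0011 0.0842 0.000 -0.4717 -0.0027; 0.01 0.1455 -0.0011 0.0936 0.000 -0.5589 -0.0027;
```

carry_out --moves "0.01 -0.003 -0.0007 0.020 0 0 -0.0025;0.01 -0.003 -0.0007 0.039 0 0 -0.0025;0.01 0.0012 -0.0007 0.055 0 -0.018 -0.0025;0.01 0.0057 -0.0007 0.0643 0 -0.0353 -0.0025;0.01 0.0057 -0.0007 0.0643 0 -0.0353 -0.0025;0.01 0.0177 -0.0008 0.0643 0 -0.079 -0.0026;0.01 0.0297 -0.0008 0.0645 0 -0.1226 -0.0026;0.01 0.0417 -0.0008 0.0655 0 -0.166 -0.0026;0.01 0.0536 -0.0009 0.0669 0 -0.21 -0.0026;0.01 0.0655 -0.0009 0.0685 0 -0.2535 -0.0026;0.01 0.0773 -0.0009 0.0703 0 -0.297 -0.0027;0.01 0.089 -0.001 0.0733 0 -0.3407 -0.0027;0.01 0.1007 -0.001 0.0767 0 -0.3844 -0.0027;0.01 0.1007 -0.001 0.0767 0 -0.3844 -0.0027;0.01 0.1007 -0.001 0.0767 0 -0.3844 -0.0027"

```text
clock: 15.8
tool_pos: [0.5578, 0.1315, 0.2995]
orientation: [-179.9, 20.0, -89.9]
force: [0.3, -0.0, -1.1]
opening: 0.0179
```

```bash
python3 - <<'E'
from plan import *
w=ctrl.snapshot("wrist"); pickle.dump(w,open("pics/w11.pkl","wb"));cv2.imwrite("pics/w11.png",w["image"][:,:,::-1])
o=ctrl.get_obs()
for k in("clock","tool_pos","orientation","joint_pos","force","moment","opening"): print(k,np.round(o[k],4))
print("tip",tip_now())
crop(w,250,100,400,260,"w11c.png",5)
plan((.5560,.1906),[20,24,28,32,36,40,44,48,52,56],[.031]*2+[.030]*8)
E
```

```text
clock 15.85
tool_pos [0.5577 0.1319 0.2994]
orientation [-179.952    19.9714  -89.8526]
joint_pos [ 24.9192  15.8028 -13.4422 -22.448  -54.2183 -12.5841]
force [-0.0439  1.2768 -2.1266]
moment [-1.3492  0.0711  0.0172]
opening 0.0178
tip [0.55682435 0.19659391 0.03207066]
0.01 0.0005 0.0008 0.0010 0.000 -0.0005 0.0024; 0.01 0.0196 0.0008 -0.0005 0.000 -0.0703 0.0024; 0.01 0.0392 0.0009 0.0004 0.000 -0.1401 0.0024; 0.01 0.0583 0.0009 0.0016 0.000 -0.2099 0.0024; 0.01 0.0773 0.0009 0.0042 0.000 -0.2798 0.0024; 0.01 0.0961 0.0010 0.0080 0.001 -0.3496 0.0024; 0.01 0.1146 0.0010 0.0132 0.001 -0.4194 0.0024; 0.01 0.1327 0.0011 0.0197 0.001 -0.4892 0.0024; 0.01 0.1503 0.0011 0.0274 0.001 -0.5590 0.0023; 0.01 0.1673 0.0012 0.0363 0.001 -0.6288 0.0023;
```

View pics/w11c.png

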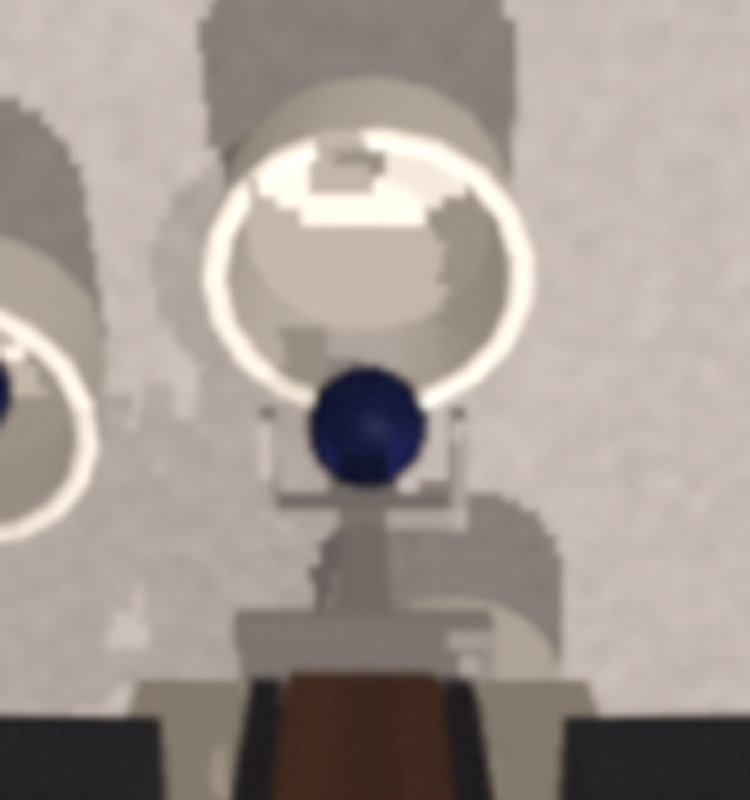

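carry_out --moves "0.01 0.0098 0.0008 0 0 -0.035 0.002;0.01 0.0196 0.0008 0 0 -0.07 0.002;0.01 0.0294 0.0008 0 0 -0.105 0.002;0.01 0.0392 0.0008 0.0004 0 -0.14 0.002;0.01 0.0488 0.0009 0.001 0 -0.175 0.002;0.01 0.0583 0.0009 0.0016 0 -0.21 0.002;0.01 0.0678 0.0009 0.0028 0 -0.245 0.002;0.01 0.0773 0.0009 0.0042 0 -0.28 0.002;0.01 0.0867 0.0009 0.006 0 -0.315 0.002;0.01 0.0961 0.001 0.008 0 -0.35 0.002;0.01 0.1054 0.001 0.0105 0 -0.385 0.002;0.01 0.1146 0.001 0.0132 0 -0.42 0.002;0.01 0.1146 0.001 0.0132 0 -0.42 0.002;0.01 0.1327 0.001 0.0197 0 -0.489 0.002;0.01 0.1327 0.001 0.0197 0 -0.489 0.002;0.01 0.1327 0.001 0.0197 0 -0.489 0.002"

```text
clock: 17.45
tool_pos: [0.5569, 0.014, 0.2347]
orientation: [179.8, 47.9, -90.1]
force: [0.6, 0.9, -1.1]
opening: 0.0179
```

```bash
python3 - <<'E'
from plan import *
w=ctrl.snapshot("wrist"); pickle.dump(w,open("pics/w12.pkl","wb"));cv2.imwrite("pics/w12.png",w["image"][:,:,::-1])
o=ctrl.get_obs()
for k in("clock","tool_pos","orientation","joint_pos","force","moment","opening"): print(k,np.round(o[k],4))
print("tip",tip_now())
crop(w,250,50,400,260,"w12c.png",4)
plan((.5560,.1906),[48,40,30,20,10,0,0],[.03,.035,.042,.05,.058,.068,.1])
E
```

```text
clock 17.5
tool_pos [0.5569 0.0144 0.2351]
orientation [179.9028  47.9195 -89.9905]
joint_pos [ -1.6557  24.6502  -7.8089 -52.0781 -70.1201  26.1712]
force [-0.4788 -0.0062 -1.7973]
moment [-2.8387  0.0935 -0.0079]
opening 0.0181
tip [0.55548717 0.19676448 0.02931049]
0.01 -0.0000 -0.0000 -0.0006 0.002 -0.0014 0.0001; 0.01 -0.0415 -0.0000 0.0029 0.002 0.1382 0.0002; 0.01 -0.0919 -0.0001 0.0140 0.002 0.3128 0.0004; 0.01 -0.1397 -0.0001 0.0321 0.002 0.4873 0.0006; 0.01 -0.1827 -0.0001 0.0571 0.002 0.6618 0.0007; 0.01 -0.2214 -0.0002 0.0867 0.002 0.8364 0.0009; 0.01 -0.2451 -0.0002 0.0653 0.002 0.8364 0.0009;
```

View pics/w12c.png

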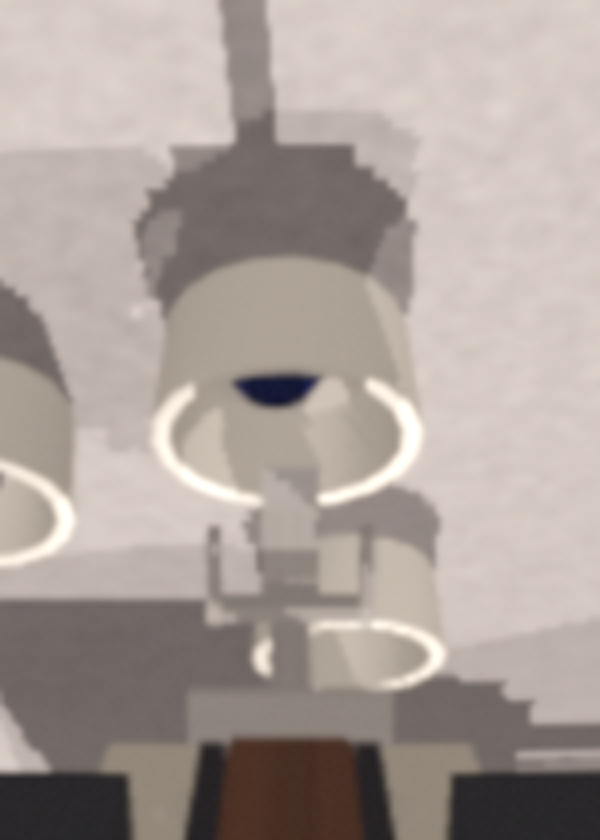

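carry_out --moves "0.01 -0.0208 0 0.000 0 0.07 0;0.01 -0.0415 0 0.0029 0 0.138 0;0.01 -0.0667 0 0.0083 0 0.225 0;0.01 -0.0919 0 0.014 0 0.313 0;0.01 -0.116 0 0.0225 0 0.4 0;0.01 -0.1397 0 0.0321 0 0.487 0;0.01 -0.1615 0 0.044 0 0.575 0;0.01 -0.1827 0 0.0571 0 0.662 0;0.01 -0.2025 0 0.0715 0 0.75 0;0.01 -0.2214 0 0.0867 0 0.836 0;0.01 -0.2451 0 0.0653 0 0.836 0;0.01 -0.2451 0 0.0653 0 0.836 0"

```text
clock: 18.7
tool_pos: [0.5567, 0.2294, 0.3781]
orientation: [-179.6, 0.3, -89.7]
force: [-0.3, 0.9, -1.5]
opening: 0.0181
```

```bash
python3 - <<'E'
from h import *
w=ctrl.snapshot("wrist"); pickle.dump(w,open("pics/w13.pkl","wb"));cv2.imwrite("pics/w13.png",w["image"][:,:,::-1])
o=ctrl.get_obs()
for k in("clock","tool_pos","orientation","joint_pos","force","moment","opening"): print(k,np.round(o[k],4))
print("tip",tip_now())
x=.558
for z in (.10,.06,fz(x)+.004): print(delta(*tip_pose([x,yc(x),z],-179.1,4)))
E
```

```text
clock 18.75
tool_pos [0.5563 0.2285 0.3763]
orientation [-179.7672    0.3211  -89.7853]
joint_pos [ 40.8993  14.698  -11.4267  -0.1025 -63.4894 -40.6399]
force [-0.0827 -0.2132 -1.6325]
moment [ 0.0097  0.1982 -0.0341]
opening 0.0178
tip [0.55658345 0.19954648 0.10286583]
(array([ 0.1858, -0.0124,  0.0006]), array([ 0.0556, -0.0475,  1.558 ]))
(array([ 0.1861, -0.0122,  0.0406]), array([ 0.0556, -0.0475,  1.558 ]))
(array([ 0.1863, -0.0121,  0.0778]), array([ 0.0556, -0.0475,  1.558 ]))
```

View pics/w13.png

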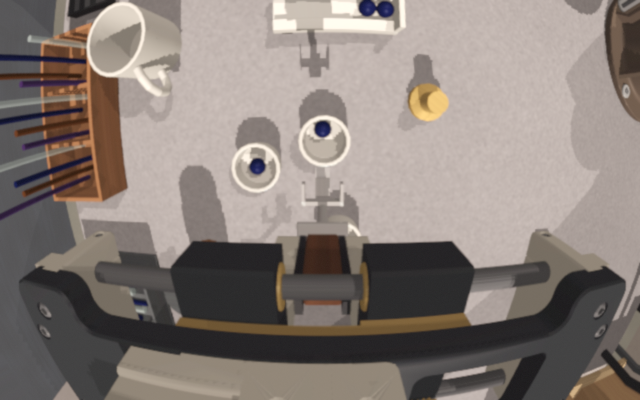

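Marble 3 lies in cup B at (322,129); cup C's marble and the two in the rail are unchanged. I'm going back to the rail for the next one.

carry_out --moves "0.01 0.02 0 -0.005 0 0 0.13;0.01 0.05 -0.002 -0.005 0 0 0.28;0.01 0.08 -0.004 -0.005 0.01 -0.01 0.43;0.01 0.11 -0.006 -0.005 0.02 -0.02 0.57;0.01 0.14 -0.008 -0.005 0.03 -0.03 0.72;0.01 0.17 -0.01 -0.005 0.035 -0.03 0.87;0.01 0.186 -0.012 -0.005 0.04 -0.035 1.02;0.01 0.186 -0.012 -0.005 0.045 -0.04 1.17;0.01 0.186 -0.012 -0.005 0.05 -0.045 1.32;0.01 0.186 -0.012 0 0.0556 -0.0475 1.47;0.01 0.186 -0.012 0 0.0556 -0.0475 1.558;0.01 0.186 -0.012 0.02 0.0556 -0.0475 1.558;0.01 0.186 -0.012 0.041 0.0556 -0.0475 1.558;0.01 0.186 -0.012 0.041 0.0556 -0.0475 1.558"

```text
clock: 20.15
tool_pos: [0.5672, 0.0404, 0.3294]
orientation: [-179.8, 3.5, -179.3]
force: [-0.3, -1.3, -1.5]
opening: 0.0175
```

```bash
python3 - <<'E'
from h import *
w=ctrl.snapshot("wrist"); pickle.dump(w,open("pics/w14.pkl","wb"));cv2.imwrite("pics/w14.png",w["image"][:,:,::-1])
o=ctrl.get_obs()
for k in("clock","tool_pos","orientation","joint_pos","force","moment","opening"): print(k,np.round(o[k],4))
print("tip",tip_now())
x=.558
for z in (.06,fz(x)+.0015): print(delta(*tip_pose([x,yc(x),z],-179.1,4)))
crop(w,250,30,400,230,"w14c.png",3)
E
```

```text
clock 20.2
tool_pos [0.568  0.0405 0.3311]
orientation [-179.7807    3.5905 -179.2398]
joint_pos [  24.3625   13.0005  -21.1242    2.0594  -52.6901 -114.8119]
force [ 0.1164 -0.7158 -1.031 ]
moment [-0.0264  0.1766 -0.0605]
opening 0.0177
tip [0.55468632 0.04020259 0.05638593]
(array([-0.0016,  0.0022, -0.0036]), array([-0.004 , -0.0072, -0.0024]))
(array([0.0009, 0.0023, 0.036 ]), array([-0.004 , -0.0072, -0.0024]))
```

View pics/w14c.png

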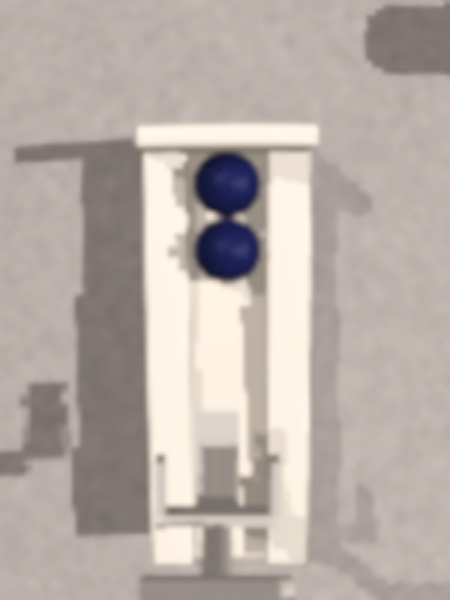

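carry_out --moves "0.01 0 0.0023 0.01 -0.004 -0.007 -0.0024;0.01 0.0005 0.0023 0.02 -0.004 -0.007 -0.0024;0.01 0.0009 0.0023 0.028 -0.004 -0.007 -0.0024;0.01 0.0009 0.0023 0.032 -0.004 -0.007 -0.0024;0.01 0.0009 0.0023 0.032 -0.004 -0.007 -0.0024;0.01 0.0009 0.0023 0.032 -0.004 -0.007 -0.0024"

```text
clock: 20.8
tool_pos: [0.57, 0.0426, 0.3]
orientation: [180.0, 4.1, -179.1]
force: [0.3, 1.1, -1.6]
opening: 0.0176
```

```bash
python3 - <<'E'
from h import *
for i in range(3):
    w=ctrl.snapshot("wrist"); o=ctrl.get_obs(); print("tip",tip_now(),np.round(o["orientation"],2),np.round(o["force"],1))
t=tip_now();print(o["clock"],"gap",t[2]-fz(t[0]),"lat",t[1]-yc(t[0]))
crop(w,250,30,400,230,"w15c.png",3)
E
```

```text
tip [0.55930497 0.04354908 0.02540462] [ 179.96    4.13 -179.1 ] [ 0.2  0.2 -1.2]
tip [0.55932628 0.04360837 0.02546316] [ 179.96    4.14 -179.09] [ 0.4  0.4 -0.4]
tip [0.55930084 0.04361592 0.02543176] [ 179.95    4.14 -179.1 ] [-0.2  0.4 -1.6]
20.95 gap 0.006564611292804414 lat 0.0001547118334014677
```

View pics/w15c.png

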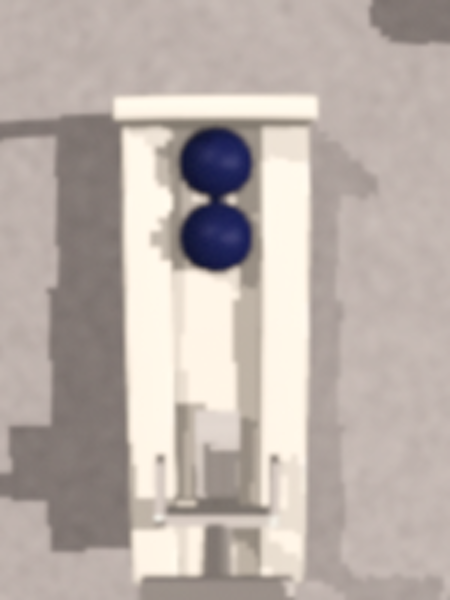

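carry_out --moves "0.01 0 0 0.003 0 0 0;0.01 0 0 0.005 0 0 0;0.01 0 0 0.006 0 0 0;0.01 0 0 0.006 0 0 0;0.01 0 0 0.006 0 0 0"

```text
clock: 21.45
tool_pos: [0.5703, 0.0427, 0.2938]
orientation: [180.0, 4.1, -179.1]
force: [-0.0, -0.0, -1.3]
opening: 0.0179
```

```bash
python3 - <<'E'
from h import *
for i in range(2):
    w=ctrl.snapshot("wrist"); o=ctrl.get_obs(); print("tip",tip_now(),np.round(o["orientation"],2),np.round(o["force"],1))
t=tip_now();print(o["clock"],"gap",t[2]-fz(t[0]),"lat",t[1]-yc(t[0]))
E
```

```text
tip [0.55935589 0.0435361  0.01901813] [ 179.97    4.1  -179.1 ] [ 0.5 -0.2 -0.8]
tip [0.55936259 0.04356304 0.01903591] [ 179.96    4.1  -179.1 ] [ 0.9  0.1 -1.5]
21.55 gap 0.00016444094777169627 lat 0.00010084651159147223
```

carry_out --moves "0.01 0.01 0 -0.0003 0 0 0;0.01 0.02 0 -0.0003 0 0 0;0.01 0.03 0 -0.0003 0 0 0;0.01 0.037 0 -0.0003 0 0 0;0.01 0.040 0 -0.0003 0 0 0;0.01 0.042 0 -0.0003 0 0 0;0.01 0.044 0 -0.0003 0 0 0;0.01 0.046 0 -0.0003 0 0 0;0.01 0.048 0 -0.0003 0 0 0;0.01 0.050 0 -0.0003 0 0 0;0.01 0.052 0 -0.0003 0 0 0;0.01 0.054 0 -0.0003 0 0 0;0.01 0.056 0 -0.0003 0 0 0;0.01 0.058 0 -0.0003 0 0 0;0.01 0.060 0 -0.0003 0 0 0;0.01 0.061 0 -0.0003 0 0 0;0.01 0.061 0 -0.0003 0 0 0"

```text
clock: 23.25
tool_pos: [0.5093, 0.0417, 0.2898]
orientation: [180.0, 4.1, -179.1]
force: [0.5, -0.7, -2.1]
opening: 0.0178
```

```bash
python3 - <<'E'
from h import *
w=ctrl.snapshot("wrist"); o=ctrl.get_obs(); p,R=pose();print(o["clock"],"tip",tip_now(),np.round(o["orientation"],2),np.round(o["force"],1))
for xs in(1,-3,-5): print(xs,(wproj(w,p+R.apply(PT+[-(xs+13.5)/1000,0,-.0125]))-[250,30])*3)
crop(w,250,30,400,230,"w16c.png",3)
E
```

```text
23.3 tip [0.49853999 0.04262149 0.01502603] [ 179.96    4.11 -179.09] [ 0.7  0.1 -2.4]
1 [218.31511471 469.12587346]
-3 [218.3251138  454.72148635]
-5 [218.33000562 447.47628953]
```

View pics/w16c.png

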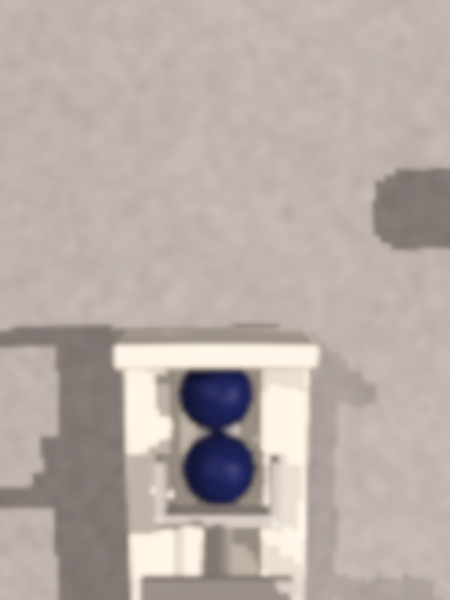

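Marble 2 is seated at (219,468) in the crop, which matches the pocket's projected position. I'll draw it back up the channel before lifting.

carry_out --moves "0.01 -0.002 0 0 0 0 0;0.01 -0.006 0 0 0 0 0;0.01 -0.011 0 0 0 0 0;0.01 -0.017 0 0 0 0 0;0.01 -0.023 0 -0.001 0 0 0;0.01 -0.029 0 -0.002 0 0 0;0.01 -0.035 0 -0.005 0 0 0;0.01 -0.038 0 -0.010 0 0.02 0;0.01 -0.040 0 -0.018 0 0.04 0;0.01 -0.040 0 -0.026 0 0.07 0;0.01 -0.040 0 -0.036 0 0.09 0;0.01 -0.040 0 -0.046 0 0.105 0;0.01 -0.040 0 -0.070 0 0.105 0;0.01 -0.040 0 -0.085 0 0.105 0;0.01 -0.040 0 -0.085 0 0.105 0"

```text
clock: 24.8
tool_pos: [0.544, 0.0423, 0.3799]
orientation: [179.9, -1.7, -179.1]
force: [0.3, 0.5, -1.6]
opening: 0.0178
```

```bash
python3 - <<'E'
from h import *
w=ctrl.snapshot("wrist"); pickle.dump(w,open("pics/w17.pkl","wb"));cv2.imwrite("pics/w17.png",w["image"][:,:,::-1])
o=ctrl.get_obs();print(o["clock"],o["tool_pos"],tip_now())
print(delta(*tip_pose([.538,.309+.006,.10],-90,-2)))
E
```

```text
24.85 [0.5435732  0.04223551 0.37830858] [0.50450845 0.04295568 0.10610025]
(array([-0.0005,  0.3128,  0.0067]), array([ 0.0528,  0.0041, -1.5541]))
```

View pics/w17.png

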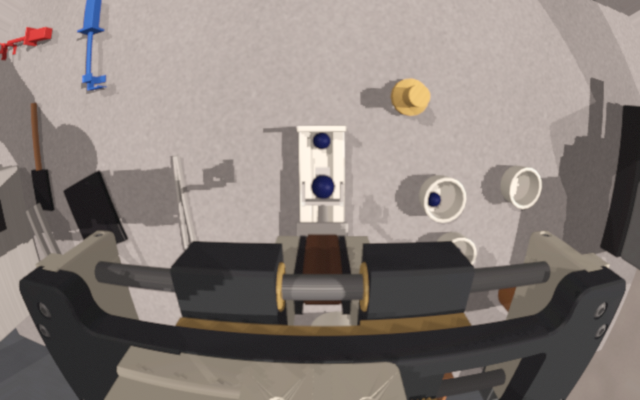

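carry_out --moves "0.01 0 0.02 -0.005 0.005 0 -0.12;0.01 0 0.05 -0.005 0.01 0 -0.27;0.01 0 0.08 -0.005 0.015 0 -0.42;0.01 0 0.115 -0.005 0.02 0 -0.57;0.01 0 0.15 -0.005 0.025 0 -0.72;0.01 0 0.185 -0.005 0.03 0 -0.87;0.01 0 0.22 -0.005 0.035 0 -1.02;0.01 0 0.255 -0.005 0.04 0 -1.17;0.01 0 0.285 -0.005 0.045 0 -1.32;0.01 0 0.305 0 0.05 0 -1.46;0.01 0 0.313 0.006 0.0528 0.004 -1.554;0.01 0 0.313 0.006 0.0528 0.004 -1.554;0.01 0 0.313 0.006 0.0528 0.004 -1.554;0.01 0 0.313 0.006 0.0528 0.004 -1.554"

```text
clock: 26.25
tool_pos: [0.5382, 0.3545, 0.3715]
orientation: [179.9, -2.1, -90.2]
force: [-0.5, -0.0, -1.9]
opening: 0.0178
```

```bash
python3 - <<'E'
from h import *
w=ctrl.snapshot("wrist");w=ctrl.snapshot("wrist"); pickle.dump(w,open("pics/w18.pkl","wb"));cv2.imwrite("pics/w18.png",w["image"][:,:,::-1])
o=ctrl.get_obs()
for k in("clock","tool_pos","orientation","joint_pos","force","opening"): print(k,np.round(o[k],4))
print(tip_now())
crop(w,270,100,400,240,"w18c.png",5)
E
```

```text
clock 26.35
tool_pos [0.5383 0.3544 0.3719]
orientation [179.9003  -2.0384 -90.1236]
joint_pos [ 51.0627  19.319   -6.0664   1.3106 -66.2711 -51.7328]
force [-0.1034  0.0859 -2.2975]
opening 0.0177
[0.53681482 0.31423901 0.09988585]
```

View pics/w18c.png

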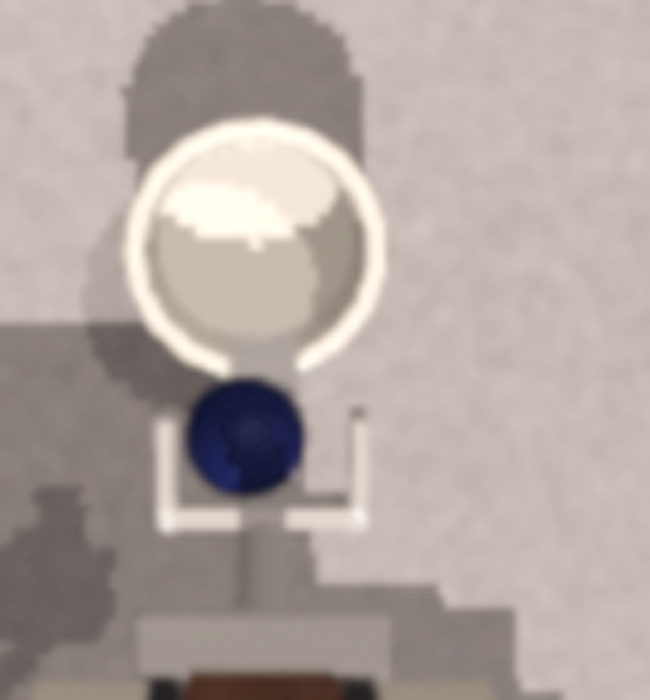

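```bash
python3 - <<'E'
from plan import *
w=pickle.load(open("pics/w18.pkl","rb"))
g=lambda x,y:(270+(x+.5)/5-.5,100+(y+.5)/5-.5)
c=circ(w,[g(*p) for p in [(124,250),(386,245),(256,117),(155,170),(350,160),(190,357),(345,345)]]);print(c)
plan(c[0],[-2,0,10,20],[.06,.034,.032,.031])
E
```

```text
(array([0.53798196, 0.30941751]), np.float64(0.027676604417501714))
0.01 -0.0024 -0.0007 0.0398 0.002 -0.0007 -0.0022; 0.01 0.0062 -0.0007 0.0649 0.002 -0.0356 -0.0022; 0.01 0.0541 -0.0008 0.0674 0.002 -0.2101 -0.0023; 0.01 0.1011 -0.0010 0.0773 0.001 -0.3846 -0.0025;
```

Nearly the same as at cup B.

carry_out --moves "0.01 -0.0024 -0.0007 0.020 0 0 -0.0025;0.01 -0.0024 -0.0007 0.039 0 0 -0.0025;0.01 0.0018 -0.0007 0.055 0 -0.018 -0.0025;0.01 0.0062 -0.0007 0.0648 0 -0.0353 -0.0025;0.01 0.0062 -0.0007 0.0648 0 -0.0353 -0.0025;0.01 0.0182 -0.0008 0.0648 0 -0.079 -0.0026;0.01 0.0302 -0.0008 0.065 0 -0.1226 -0.0026;0.01 0.0422 -0.0008 0.066 0 -0.166 -0.0026;0.01 0.0541 -0.0009 0.0674 0 -0.21 -0.0026;0.01 0.066 -0.0009 0.069 0 -0.2535 -0.0026;0.01 0.0778 -0.0009 0.0708 0 -0.297 -0.0027;0.01 0.0895 -0.001 0.0738 0 -0.3407 -0.0027;0.01 0.1011 -0.001 0.0773 0 -0.3844 -0.0027;0.01 0.1011 -0.001 0.0773 0 -0.3844 -0.0027;0.01 0.1011 -0.001 0.0773 0 -0.3844 -0.0027"

```text
clock: 27.85
tool_pos: [0.5395, 0.251, 0.299]
orientation: [180.0, 19.9, -89.9]
force: [-0.9, 0.2, -1.3]
opening: 0.0179
```

```bash
python3 - <<'E'
from plan import *
w=ctrl.snapshot("wrist");o=ctrl.get_obs()
for k in("clock","tool_pos","orientation","joint_pos","force","opening"): print(k,np.round(o[k],4))
print(tip_now())
crop(w,250,100,400,260,"w19c.png",4)
plan((.538,.3094),[20,28,36,40,44,48],[.031]*1+[.030]*5)
E
```

```text
clock 27.9
tool_pos [0.5393 0.2515 0.2988]
orientation [179.9549  19.9365 -89.8934]
joint_pos [ 37.0934  16.5879 -13.0441 -20.8595 -50.0168 -24.9337]
force [ 0.5523  0.6141 -1.9077]
opening 0.0181
[0.53806771 0.31598348 0.03150344]
0.01 0.0010 0.0004 0.0002 0.001 -0.0011 0.0017; 0.01 0.0397 0.0005 -0.0004 0.002 -0.1407 0.0016; 0.01 0.0779 0.0005 0.0034 0.002 -0.2804 0.0015; 0.01 0.0967 0.0006 0.0073 0.002 -0.3502 0.0015; 0.01 0.1152 0.0006 0.0125 0.002 -0.4200 0.0014; 0.01 0.1332 0.0006 0.0190 0.002 -0.4898 0.0014;
```

View pics/w19c.png

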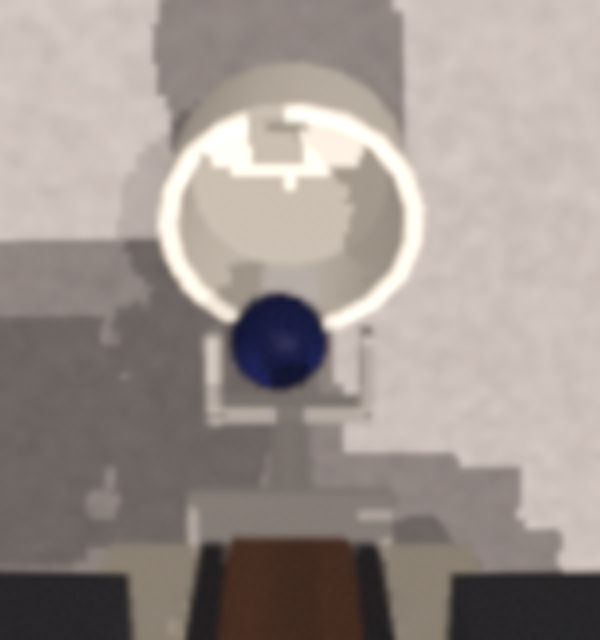

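carry_out --moves "0.01 0.0098 0.0004 0 0 -0.035 0.0016;0.01 0.0198 0.0004 -0.0003 0 -0.07 0.0016;0.01 0.0297 0.0004 -0.0004 0 -0.105 0.0016;0.01 0.0397 0.0005 -0.0004 0 -0.14 0.0016;0.01 0.0493 0.0005 0.0003 0 -0.175 0.0016;0.01 0.0588 0.0005 0.001 0 -0.21 0.0016;0.01 0.0684 0.0005 0.0021 0 -0.245 0.0016;0.01 0.0779 0.0005 0.0034 0 -0.28 0.0016;0.01 0.0873 0.0005 0.0052 0 -0.315 0.0016;0.01 0.0967 0.0006 0.0073 0 -0.35 0.0016;0.01 0.106 0.0006 0.0098 0 -0.385 0.0016;0.01 0.1152 0.0006 0.0125 0 -0.42 0.0016;0.01 0.1152 0.0006 0.0125 0 -0.42 0.0016;0.01 0.1332 0.0006 0.019 0 -0.489 0.0016;0.01 0.1332 0.0006 0.019 0 -0.489 0.0016;0.01 0.1332 0.0006 0.019 0 -0.489 0.0016"

```text
clock: 29.5
tool_pos: [0.5389, 0.1327, 0.2346]
orientation: [179.7, 47.9, -90.2]
force: [-1.0, -0.7, -1.3]
opening: 0.0177
```

```bash
python3 - <<'E'
from plan import *
w=ctrl.snapshot("wrist");o=ctrl.get_obs()
for k in("clock","tool_pos","orientation","joint_pos","force","opening"): print(k,np.round(o[k],4))
print(tip_now())
crop(w,250,50,400,260,"w20c.png",4)
plan((.538,.3094),[48,40,30,20,10,0,0],[.03,.035,.042,.05,.058,.068,.1])
E
```

```text
clock 29.55
tool_pos [0.5389 0.133  0.2351]
orientation [179.7971  47.8736 -90.0681]
joint_pos [  9.8527  22.2215 -10.9161 -55.971  -61.917   20.4785]
force [ 0.3578 -0.3397 -1.0041]
opening 0.0181
[0.53720831 0.3152663  0.02913584]
0.01 -0.0001 -0.0000 -0.0006 0.003 -0.0022 -0.0008; 0.01 -0.0416 -0.0000 0.0029 0.003 0.1374 -0.0006; 0.01 -0.0920 -0.0000 0.0140 0.003 0.3120 -0.0004; 0.01 -0.1398 -0.0000 0.0321 0.003 0.4865 -0.0001; 0.01 -0.1829 -0.0000 0.0570 0.003 0.6610 0.0001; 0.01 -0.2216 -0.0001 0.0866 0.003 0.8356 0.0004; 0.01 -0.2453 -0.0000 0.0652 0.003 0.8356 0.0004;
```

View pics/w20c.png

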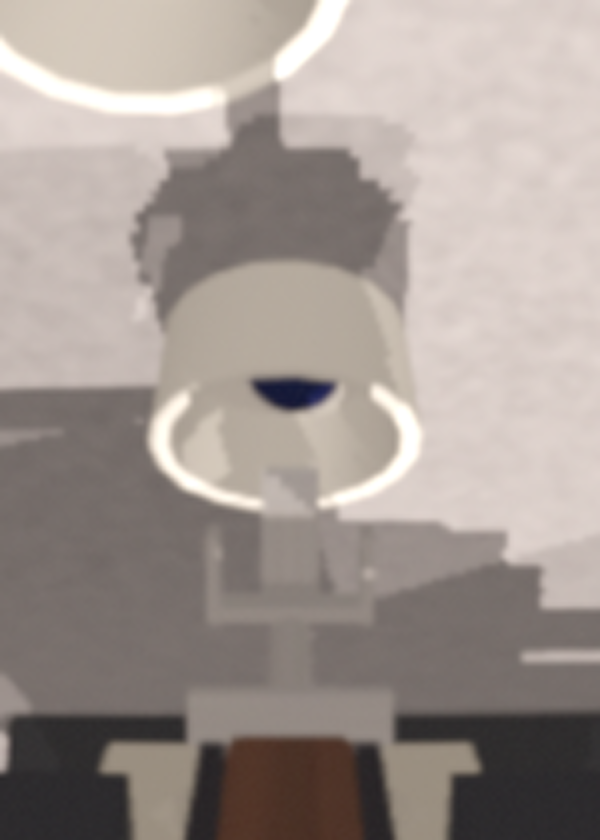

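Marble in cup A. I'll untilt while rising.

carry_out --moves "0.01 -0.0208 0 0.000 0 0.07 0;0.01 -0.0415 0 0.0029 0 0.138 0;0.01 -0.0667 0 0.0083 0 0.225 0;0.01 -0.0919 0 0.014 0 0.313 0;0.01 -0.116 0 0.0225 0 0.4 0;0.01 -0.1397 0 0.0321 0 0.487 0;0.01 -0.1615 0 0.044 0 0.575 0;0.01 -0.1827 0 0.0571 0 0.662 0;0.01 -0.2025 0 0.0715 0 0.75 0;0.01 -0.2214 0 0.0867 0 0.836 0;0.01 -0.2451 0 0.0653 0 0.836 0;0.01 -0.2451 0 0.0653 0 0.836 0;0.01 -0.2451 0 0.0653 0 0.836 0;0.01 -0.2451 0 0.0653 0 0.836 0"

```text
clock: 30.95
tool_pos: [0.5379, 0.3455, 0.3732]
orientation: [179.9, 0.1, -89.9]
force: [-0.6, -0.7, -1.5]
opening: 0.0177
```

```bash
python3 - <<'E'
from h import *
w=ctrl.snapshot("wrist"); pickle.dump(w,open("pics/w21.pkl","wb"));cv2.imwrite("pics/w21.png",w["image"][:,:,::-1])
o=ctrl.get_obs()
for k in("clock","tool_pos","orientation","joint_pos","force","opening"): print(k,np.round(o[k],4))
print(delta([.53,.05,.39],[180,0,-130]),delta([.4800,-.3368,.39],[180,0,-162]))
E
```

```text
clock 31.0
tool_pos [0.5381 0.3452 0.3729]
orientation [ 1.798517e+02  9.480000e-02 -8.993400e+01]
joint_pos [ 50.0826  18.4432  -6.5838  -0.1926 -64.9958 -49.9351]
force [-0.5488  0.6031 -0.9237]
opening 0.0179
(array([ 0.2952,  0.0085, -0.0176]), array([0.0031, 0.0007, 0.6993])) (array([ 0.6819,  0.0589, -0.0181]), array([ 3.3000e-03, -2.0000e-04,  1.2578e+00]))
```

View pics/w21.png

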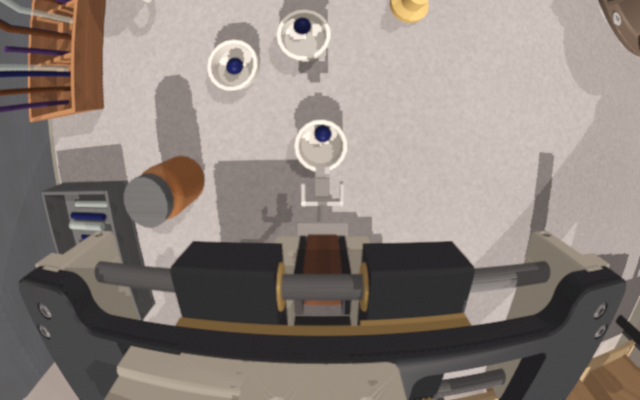

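carry_out --moves "0.01 0.03 0 -0.01 0 0 0.07;0.01 0.075 0.005 -0.017 0 0 0.15;0.01 0.12 0.01 -0.017 0 0 0.25;0.01 0.165 0.014 -0.017 0 0 0.35;0.01 0.21 0.018 -0.017 0 0 0.45;0.01 0.255 0.022 -0.017 0 0 0.55;0.01 0.30 0.026 -0.017 0 0 0.65;0.01 0.345 0.030 -0.017 0 0 0.75;0.01 0.39 0.034 -0.017 0 0 0.85;0.01 0.435 0.038 -0.017 0 0 0.95;0.01 0.48 0.042 -0.017 0 0 1.05;0.01 0.525 0.045 -0.017 0 0 1.15;0.01 0.57 0.047 -0.017 0 0 1.2578;0.01 0.615 0.047 -0.017 0 0 1.2578;0.01 0.655 0.047 -0.017 0 0 1.2578;0.01 0.678 0.047 -0.017 0 0 1.2578;0.01 0.678 0.047 -0.017 0 0 1.2578;0.01 0.678 0.047 -0.017 0 0 1.2578;0.01 0.678 0.047 -0.017 0 0 1.2578"

```text
clock: 32.9
tool_pos: [0.4923, -0.3325, 0.3889]
orientation: [179.9, -0.1, -162.0]
force: [0.5, 0.0, -1.0]
opening: 0.0177
```

```bash
python3 - <<'E'
from h import *
w=ctrl.snapshot("wrist");w=ctrl.snapshot("wrist"); pickle.dump(w,open("pics/w22.pkl","wb"));cv2.imwrite("pics/w22.png",w["image"][:,:,::-1])
o=ctrl.get_obs()
for k in("clock","tool_pos","orientation","joint_pos","force","opening"): print(k,np.round(o[k],4))
n=np.array([-.951,-.309,0])
H=np.array([.5727,-.3068,.3033])
print(delta(H+.085*n+[0,0,.008],[180,0,-162]))
E
```

```text
clock 33.0
tool_pos [ 0.4925 -0.3321  0.3893]
orientation [ 1.798805e+02 -9.720000e-02 -1.619423e+02]
joint_pos [-1.51744e+01  1.36372e+01 -1.11086e+01 -5.13000e-02 -6.54011e+01
 -5.67467e+01]
force [-0.4047 -0.2072 -0.6928]
opening 0.0175
(array([ 0.0008, -0.0008,  0.078 ]), array([ 0.0021, -0.0017,  0.001 ]))
```

View pics/w22.png

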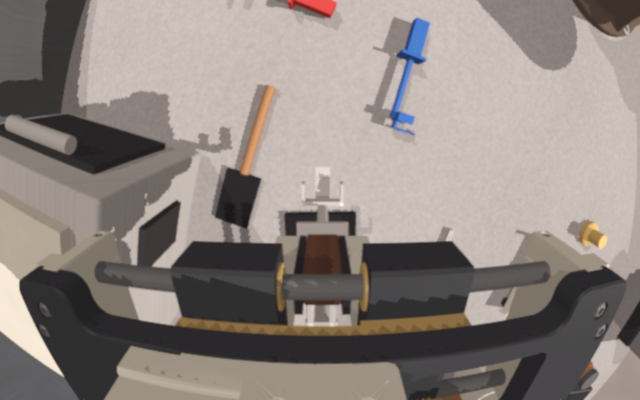

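carry_out --moves "0.01 0.0008 -0.0008 0.03 0.002 -0.0017 0.001;0.01 0.0008 -0.0008 0.06 0.002 -0.0017 0.001;0.01 0.0008 -0.0008 0.077 0.002 -0.0017 0.001;0.01 0.0008 -0.0008 0.077 0.002 -0.0017 0.001;0.01 0.0008 -0.0008 0.077 0.002 -0.0017 0.001"

```text
clock: 33.5
tool_pos: [0.4922, -0.3334, 0.3128]
orientation: [-180.0, -0.0, -162.0]
force: [0.5, -0.8, -1.5]
opening: 0.0179
```

```bash
python3 - <<'E'
from h import *
w=ctrl.snapshot("wrist");w=ctrl.snapshot("wrist"); pickle.dump(w,open("pics/w23.pkl","wb"))
crop(w,230,100,410,300,"w23c.png",3)
o=ctrl.get_obs()
for k in("clock","tool_pos","orientation","force","opening"): print(k,np.round(o[k],4))
n=np.array([-.951,-.309,0])
H=np.array([.5727,-.3068,.3033])
for a,z in((.06,.008),(0,.008),(0,0)): print(delta(H+a*n+[0,0,z],[180,0,-162]))
a=ctrl.snapshot("top");crop(a,350,150,430,220,"t23c.png",6)
E
```

```text
clock 33.6
tool_pos [ 0.4925 -0.3337  0.3137]
orientation [-1.799155e+02  8.830000e-02 -1.620008e+02]
force [ 0.2532  0.5248 -1.8218]
opening 0.0177
(array([-0.0246,  0.0008,  0.0025]), array([-0.0015,  0.0015, -0.    ]))
(array([-0.0846,  0.0008,  0.0026]), array([-0.0015,  0.0015, -0.    ]))
(array([-0.0846,  0.0008,  0.0106]), array([-0.0015,  0.0015, -0.    ]))
```

View pics/w23c.png

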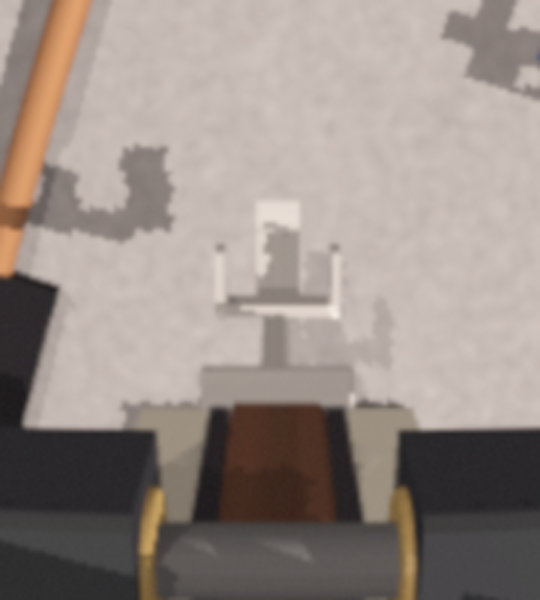

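carry_out --moves "0.01 -0.01 0.0008 0.002 -0.0015 0.0015 0;0.01 -0.0246 0.0008 0.002 -0.0015 0.0015 0;0.01 -0.035 0.0008 0.002 -0.0015 0.0015 0;0.01 -0.045 0.0008 0.002 -0.0015 0.0015 0;0.01 -0.045 0.0008 0.002 -0.0015 0.0015 0"

```text
clock: 34.15
tool_pos: [0.5359, -0.3186, 0.3099]
orientation: [179.9, -0.1, -162.0]
force: [-0.0, -0.2, -1.0]
opening: 0.0181
```

```bash
python3 - <<'E'
from h import *
w=ctrl.snapshot("wrist")
crop(w,230,100,410,300,"w24c.png",3)
o=ctrl.get_obs()
for k in("clock","tool_pos","orientation","force","opening"): print(k,np.round(o[k],4))
n=np.array([-.951,-.309,0])
H=np.array([.5727,-.3068,.3033])
for a,z in((0,.008),(0,0)): print(delta(H+a*n+[0,0,z],[180,0,-162]))
E
```

```text
clock 34.2
tool_pos [ 0.5351 -0.3188  0.3097]
orientation [ 1.798872e+02 -1.239000e-01 -1.620037e+02]
force [-0.3553 -0.2178 -1.328 ]
opening 0.0177
(array([-0.0394, -0.0002, -0.0017]), array([ 0.002 , -0.0022, -0.0001]))
(array([-0.0395, -0.0002,  0.0063]), array([ 0.002 , -0.0022, -0.0001]))
```

View pics/w24c.png

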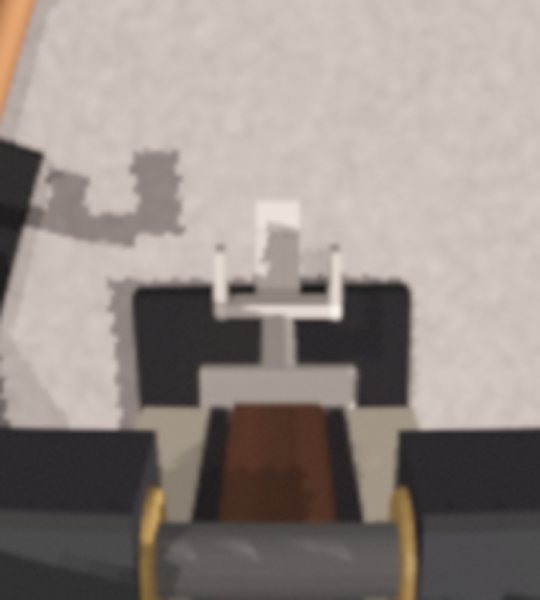

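carry_out --moves "0.01 -0.01 0 -0.001 0.002 -0.002 0;0.01 -0.02 0 -0.001 0.002 -0.002 0;0.01 -0.03 0 -0.001 0.002 -0.002 0;0.01 -0.0394 0 -0.001 0.002 -0.002 0;0.01 -0.0394 0 -0.001 0.002 -0.002 0;0.01 -0.0394 0 -0.001 0.002 -0.002 0"

```text
clock: 34.8
tool_pos: [0.572, -0.3069, 0.3108]
orientation: [-180.0, -0.0, -162.0]
force: [-0.0, 0.4, -1.6]
opening: 0.0179
```

```bash
python3 - <<'E'
from h import *
for i in range(2): w=ctrl.snapshot("wrist")
crop(w,230,100,410,300,"w25c.png",3)
o=ctrl.get_obs()
for k in("clock","tool_pos","orientation","force","opening"): print(k,np.round(o[k],4))
H=np.array([.5727,-.3068,.3033])
print(delta(H,[180,0,-162]))
E
```

```text
clock 34.9
tool_pos [ 0.5716 -0.307   0.3109]
orientation [-1.799967e+02 -3.500000e-03 -1.620591e+02]
force [ 0.1367 -0.4432 -1.5139]
opening 0.0181
(array([-0.0012, -0.0001,  0.0076]), array([-0.0001, -0.0001, -0.001 ]))
```

View pics/w25c.png

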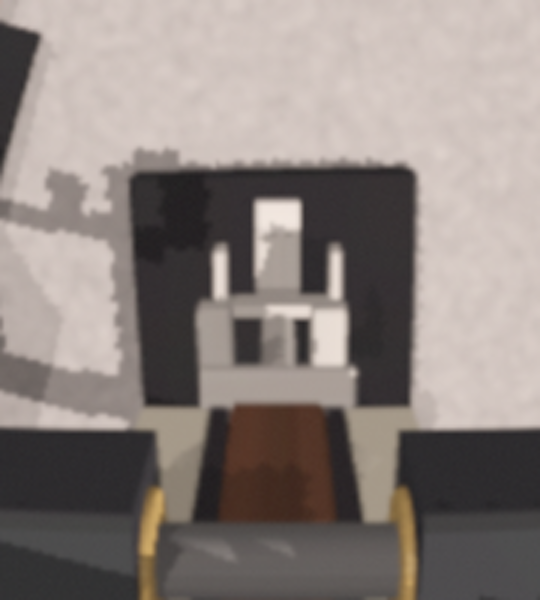

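Shaft is in the slot. I'll lower it onto the fork.

carry_out --moves "0.01 -0.0012 0 0.003 0 0 0;0.01 -0.0012 0 0.0055 0 0 0;0.01 -0.0012 0 0.007 0 0 0;0.01 -0.0012 0 0.007 0 0 0;0.01 -0.0012 0 0.007 0 0 0"

```text
clock: 35.4
tool_pos: [0.5729, -0.3067, 0.304]
orientation: [-180.0, 0.0, -162.1]
force: [0.1, 0.9, -1.3]
opening: 0.0175
```

carry_out --moves "0.01 0 0 0.0005 0 0 0;0.01 0 0 0.0005 0 0 0;0.01 0 0 0.0005 0 0 0"

```text
clock: 35.7
tool_pos: [0.573, -0.3067, 0.3036]
orientation: [-180.0, 0.0, -162.1]
force: [0.3, -0.2, -1.6]
opening: 0.0178
```

carry_out --moves "0.01 0 0 0.0005 0 0 0;0.01 0 0 0.0005 0 0 0;0.01 0 0 0.0005 0 0 0"

```text
clock: 36.0
tool_pos: [0.573, -0.3067, 0.3033]
orientation: [-180.0, 0.0, -162.1]
force: [-0.5, 0.0, 1.3]
opening: 0.018
```

carry_out --moves "0.01 0 0 0.0004 0 0 0;0.01 0 0 0.0004 0 0 0;0.01 0 0 0.0004 0 0 0"

```text
clock: 36.3
tool_pos: [0.573, -0.3067, 0.3033]
orientation: [-180.0, 0.0, -162.0]
force: [-1.7, 1.4, 6.1]
opening: 0.0178
```

carry_out --moves "0.01 0 0 -0.0005 0 0 0;0.01 0 0 -0.0005 0 0 0;0.024 0 0 -0.0005 0 0 0;0.035 0 0 -0.0005 0 0 0;0.05 0 0 -0.0005 0 0 0;0.05 0 0 -0.0005 0 0 0;0.05 0 0 -0.0005 0 0 0;0.05 0 0 -0.0005 0 0 0;0.05 0 0 -0.0005 0 0 0"

```text
clock: 37.2
tool_pos: [0.573, -0.3067, 0.3031]
orientation: [-180.0, 0.0, -162.1]
force: [0.4, -0.2, -0.0]
opening: 0.0496
```

```bash
python3 - <<'E'
from h import *
for i in range(2): w=ctrl.snapshot("wrist")
crop(w,210,100,430,340,"w26c.png",3)
o=ctrl.get_obs()
for k in("clock","tool_pos","orientation","force","opening"): print(k,np.round(o[k],4))
E
```

```text
clock 37.3
tool_pos [ 0.573  -0.3067  0.3032]
orientation [-1.799823e+02  1.680000e-02 -1.620553e+02]
force [-0.3334  0.2868  0.3393]
opening 0.0502
```

View pics/w26c.png

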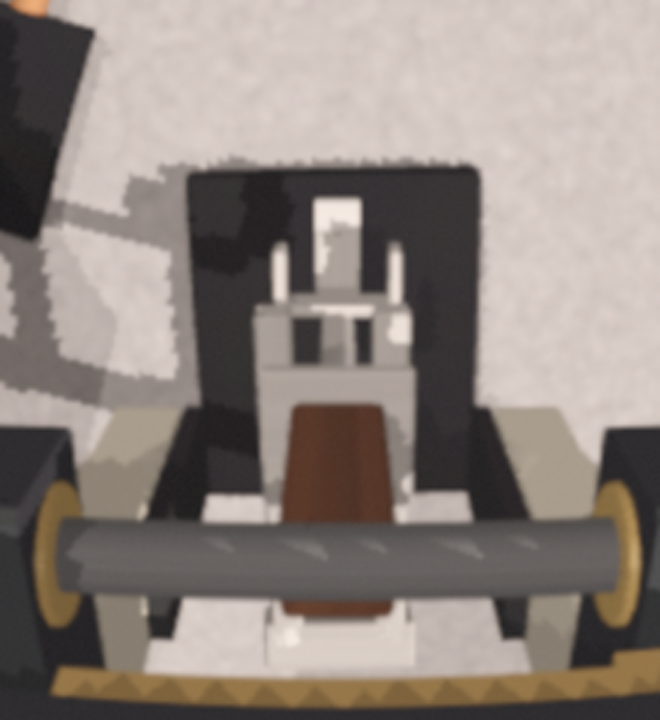

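Released and hanging upright. I'll withdraw upward and take final pictures.

carry_out --moves "0.05 0 0 -0.01 0 0 0;0.05 0 0 -0.03 0 0 0;0.05 0 0 -0.06 0 0 0;0.05 0 0 -0.1 0 0 0;0.05 -0.03 0.05 -0.12 0 0 0;0.05 -0.03 0.09 -0.12 0 0 0;0.05 -0.03 0.09 -0.12 0 0 0;0.05 -0.03 0.09 -0.12 0 0 0"

```text
clock: 38.1
tool_pos: [0.5736, -0.2106, 0.4246]
orientation: [-179.9, 0.1, -161.9]
force: [-0.3, -1.0, 0.5]
opening: 0.0502
```

```bash
python3 - <<'E'
from h import *
s=ctrl.snapshot("scene");t=ctrl.snapshot("top");w=ctrl.snapshot("wrist")
cv2.imwrite("pics/s27.png",s["image"][:,:,::-1]);cv2.imwrite("pics/t27.png",t["image"][:,:,::-1])
cv2.imwrite("pics/w27.png",w["image"][:,:,::-1])
crop(t,170,110,330,230,"t27c.png",5)
print(ctrl.get_obs()["clock"])
E
```

```text
38.25
```

View pics/s27.png

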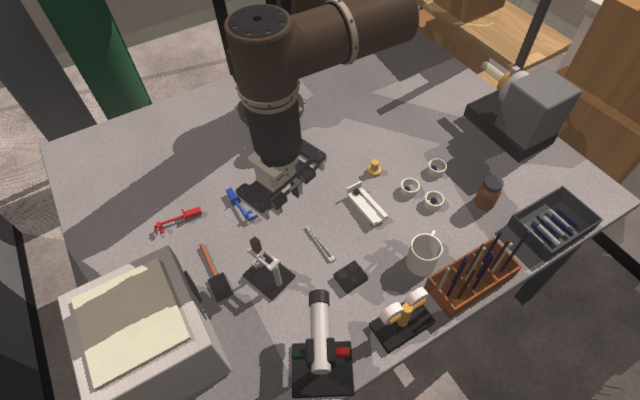

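View pics/t27c.png

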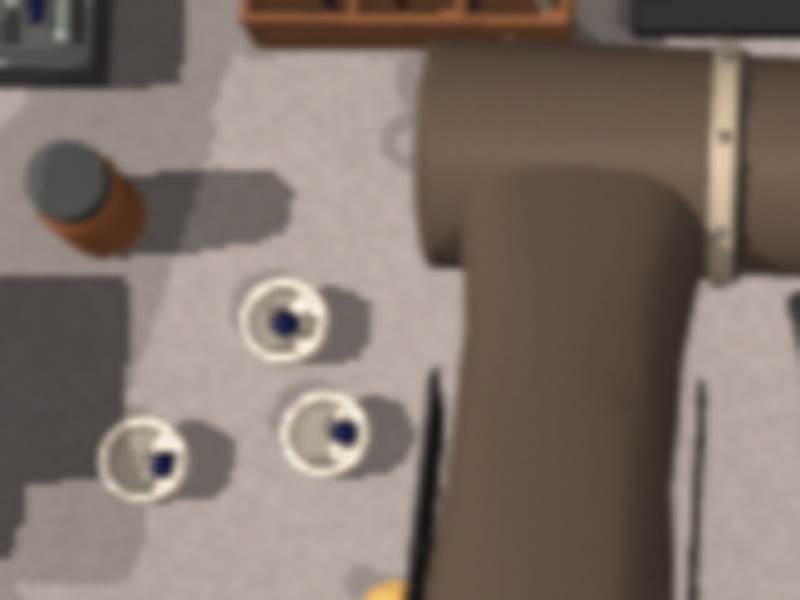

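View pics/w27.png

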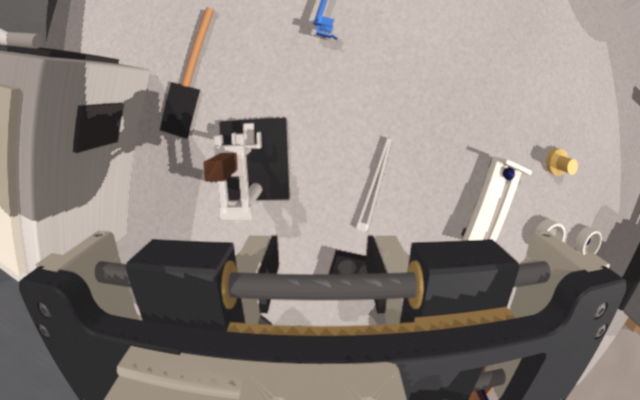

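```bash
python3 -c "
from plant import ctrl
print(ctrl.close_job(), ctrl.get_obs()['clock'])"
```

```text
the job is handed in; nothing more can be done
the job is handed in; nothing more can be done
```

The job is done and handed in, with the clock at 38.25 s of the 72 s allowed. Handing in gives no verdict.

**What I did:** I took the steel scoop with the dark wooden grip from its stand, not the red or blue look-alikes. I scooped marble 3 and then marble 2, drew each back up the channel before lifting, and tipped them into cup B and cup A in turn. Then I hung the scoop back upright in the fork and pulled the gripper clear.

**Last checks:**
- **Marbles:** the final pictures show one marble each in cups A, B and C, and the last marble at the end wall of the rail.
- **Scoop:** it hangs upright with its collar on the fork, and the gripper is away from it.
- **Other things:** they look unmoved in the scene picture. I judged this by eye and did not measure it; the arm hid part of the final top view.
- **Forces:** I pressed the scoop gently on the rail floor to find its height. The reading there peaked at about 10 N, the highest of any reading, which come only at the end of each move. It then ran just above the floor without showing contact.

No check failed. The cup positions I measured from the first pictures differed by up to about 9 mm, so I measured each cup again from directly above before tipping.

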